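# Lock the washed glasses away in the cup cabinet

### The job

Put the washed glasses away: pull down the flap of the cup cabinet as far as it goes, stand every glass from the steel tray on the cabinet's rack, mouth down as they are now, push the flap fully shut, and then press the lock's shackle down through the hasp until it clicks and stays down by itself. Lay the pink scoop and the ceramic spoon, whichever of them is there, in the steel tray, at any time you like. Leave the other things on the counter where they are.

Things in the scene. Friction and masses are not known exactly. Their poses are not given: they have to be found in the camera images.
- cabinet: Cream cup cabinet, fixed, 320 wide (y) x 200 deep (x) x 215 mm high; clear roof and back panes; front: mint-framed glass flap. Origin: on the counter, middle of the front face; x into the cabinet, y to the left, z up. A brass hasp lock (42 x 66 x 36 mm) sits on its roof, centred at x 22, y 110, top face z 251 mm. Mouth behind the flap: 296 mm wide, z 35 to 201 mm.
- flap_hinge (a point): Middle of the flap's hinge line, at the foot of the cabinet's front (cabinet x 0, y 0, z 40 mm); the line runs along the cabinet's y. The flap is 316 mm wide, 175 mm long from this line, its outer face 16 mm in front of it. A linkage carries the rack out as the flap comes down and back in as it shuts: rack travel (m) = 0.123 x angle.
- flap (a joint): Flap angle in rad: 0 shut (upright), 1.3 fully down at its stop (15 degrees above level, towards the robot). At the start it may stand up to 0.25 open. The hinge is stiff: the flap stays at any angle; about 4 N at the bar moves it, a few N more with a loaded rack.
- flap_bar (a point): Centre of the flap's round steel handle bar, 12 mm thick, 120 mm long, along the cabinet's y, on slanted arms at its ends. Flap shut: at cabinet x -39, y -30, z 250 mm, 35 mm above the roof, 23 mm in front of the flap's face; fingers can straddle it from above. Flap down: x -213, z 59 mm. It can turn between the finger pads as the flap swings.
- rack: Steel rack that moves with the flap: 120 (x) x 284 mm (y), lips 4 mm thick and 12 mm high all round. Origin: centre of its floor's top face, 99 mm above the counter; axes as the cabinet's. Flap shut: origin at cabinet x 102 mm; fully down: x -58 mm, the whole rack in front of the cabinet. Three glasses fit in a row along y, 90 mm apart.
- shackle (a joint): How far the shackle is pressed, m: 0 raised (spring, 3 to 6.5 N), 0.0235 hard bottom. A hidden sprung pawl clicks in at 0.019, 10 to 15 N just before; released after that it stays at about 0.019 for good, sooner it springs back. Its free leg (cabinet y 126 mm) passes the slot of the flap's hasp strap, which lies under it only if the flap is fully shut.
- shackle_top (a point): Middle of the top surface of the shackle's crossbar, where to press straight down: a U of 9 mm round steel bar, crossbar 32 mm between leg centres along the cabinet's y, at cabinet x 22, y 110 mm, 301 mm above the counter when raised.
- tray: Stainless draining tray, fixed to the counter, 230 x 230 mm outside, walls 3 mm thick and 22 mm high, floor 3 mm. Origin: centre of its underside.
- glass_a: Clear glass tumbler standing mouth down on the tray (maybe absent): straight round wall 64 mm across, 76 mm high, closed on top with the thick glass bottom, about 0.18 kg, teal line at the rim. Origin: centre of its underside (the mouth); z up.
- glass_b: Clear glass tumbler standing mouth down on the tray (maybe absent): straight round wall 64 mm across, 76 mm high, closed on top with the thick glass bottom, about 0.18 kg, teal line at the rim. Origin: centre of its underside (the mouth); z up.
- glass_c: Clear glass tumbler standing mouth down on the tray (maybe absent): straight round wall 64 mm across, 76 mm high, closed on top with the thick glass bottom, about 0.18 kg, teal line at the rim. Origin: centre of its underside (the mouth); z up.
- scoop: Pink plastic scoop lying on the counter (maybe absent), 165 mm long along its x, 0.05 kg. Origin: on its underside, near its middle. Handle: bar 12 mm wide in y, 2 to 16 mm above the counter, from x -90 to -15 mm; open bowl 50 mm wide from x -15 to 60 mm, its walls up to 30 mm high.
- spoon: White ceramic soup spoon lying on the counter (maybe absent), 132 mm long along its x, 0.06 kg. Origin: on its underside, where handle meets bowl. Handle: bar 14 mm wide in y, 4 to 14 mm above the counter, from x -80 to 0 mm; bowl 42 mm wide, 14 mm high, from x -4 to 52 mm.
- sauce_bottle: Bystander: amber bottle with red cap, 56 mm across, 200 mm high. Origin: centre of its underside.
- tea_tin: Bystander: green tin, 68 mm across, 90 mm high. Origin: centre of its underside.
- chilli_jar: Bystander: amber jar with yellow lid, 60 mm across, 80 mm high. Origin: centre of its underside.
- sponge: Bystander: yellow sponge, 90 x 60 x 30 mm. Origin: centre of its underside.
- trivet: Bystander: round cork trivet, 140 mm across, 12 mm thick. Origin: centre of its underside.
Not all that is in view belongs to the job. Leave any red look-alike of the glass_c alone.

How it is judged:
By the outcome, as a careful person would: the job done as asked, in the order asked, and still so for the second after the job is handed in, with the robot touching nothing.
Of glass_a, glass_b, glass_c only 2 to 3 are there at a start; the rules pass over those that are not, and their reading is None.
Of scoop, spoon only 1 to 2 are there at a start; the rules pass over those that are not, and their reading is None.
At some moment in a run one of glass_a, glass_b, glass_c, scoop, spoon may be knocked a few centimetres aside while the robot is not near it.
It also fails if it takes over 210 s, if anything falls off the work surface, if the arm or the gripper's body presses on something with over 40 N, if the wrist force passes 120 N, or if a joint passes its speed limit or range.

### The arm

A 6-joint arm with a two-finger parallel gripper is mounted at the origin on the work surface. World frame = base frame: x ahead of the robot, y to its left, z up, the work surface at z = 0. Lengths are in mm, angles in rad, forces in N, time in s.
With the tool pointing down it reaches from about 300 to 775 mm from the base axis. Payload 14.6 kg.
Tool frame: the origin (TCP) lies midway between the tips of the shut fingers; the grasp point (between the pads) lies 19 mm behind it; z points along the fingers, y is the line along which they close (so a half turn about z gives the same grasp; the last joint's range is limited). The gripper opens to 94 mm and grips with 3 to 60 N. Pads are 16 mm wide; open, the fingers measure 119 mm over their backs; the gripper's body (75 mm by 177 mm) begins 78 mm behind the grasp point.
Start: joints at [-1.367, 0.3, 1.521, -0, 1.321, -0.067], TCP at [147.12, -529.948, 205.446] pointing down, gripper open.
Joint ranges: [-3.03, 3.03], [-0.79, 2.21], [0.23, 2.52], [-1.04, 4.18], [0, 3.07], [-2.55, 2.55]. Speed limits (rad/s): [2.22, 2.22, 2.57, 3.14, 3.14, 3.14].

### API

Orientations are given as [roll, pitch, yaw] about the fixed x, y, z axes, in that order (R = Rz(yaw) Ry(pitch) Rx(roll)).
In Python, from cell import * gives the robot as it stands. The module is installed in compiled form; this text tells all that it offers.
- The arm moves only by the tool servo_tool, never from a script. Its argument "motion" is a list of rows, each an object of numbers: "wx", "wy", "wz": the turn, a rotation vector about the tool's x, y, z in units of 2 rad (1.0 is 2 rad); "dx", "dy", "dz": the shift along the tool's x, y, z in units of 10 cm (1.0 is 10 cm); "fingers": the closure, from -1 (fully open) to 1 (shut). In form: [{"wx": .., "wy": .., "wz": .., "dx": .., "dy": .., "dz": .., "fingers": ..}, ...]. A call has 1 to 10 rows; each row is the pose to reach, as a shift and turn from the pose commanded when the call began, along the tool's axes at that moment; what a row does not reach only later rows make up. A row lasts 1/10 s, in which the tool goes at most 50 mm and 8.59 degrees, less where a joint would pass 70% of its speed; a pose out of reach is approached as far as the arm can. A call with a number of a shift or a turn outside -1 to 1 is refused whole. A call with a gripper value outside its range is refused whole. The fingers move at their own pace and stop on an object; "newtons" is the grip in N (left out, the last holds). Time passes only in rows, so rows that repeat a pose let the fingers close. It gives the time, the measured TCP pose, the force, the opening and the grip force at its end, in the units of the state.
- read_state(): the state, without advancing time (a new reading comes with each control period).
- camera(name): name is "scene" or "top"; returns a dict with "image" (400x640x3 uint8, red, green, blue), "fx", "fy", "cx", "cy" (pixels), "R" (3x3) and "t" (3): a world point X has camera coordinates R X + t. Camera axes: x right, y down, z forward; pixel columns grow to the right and rows downward; lengths in mm; the calibration is good to about 2 mm. A picture is of the moment at which its call begins. There is no depth.
- sign_off(): hands the job in; it is judged then, once.
Trained networks look in a picture, given as the dict that the camera call returned (one of the last four; its "shot" number tells which), for a name from the list of things; names that differ only in an ending like _2 or _b are one class to them, and where a whole thing is asked for, a point or a joint stands for the part that bears it (a point fixed in the world has none). Each returns a list of dicts, best first, with "conf" (0 to 1); they miss things now and then, are a little off and sometimes report something else, mostly with a low value. They report only what shows in the picture. A call takes as long as a camera call. They do not tell look-alikes from the thing itself.
- spot_in(query, picture): "location" ([column, row] in pixels, amid what is visible of it).
- trace(query, picture): "pixels" (400x640 bool, what is visible of it) and "location" ([column, row] in pixels, amid what is visible of it).
The state is a dict: "clock": time; "joints": joint angles; "qd": joint speeds; "effort": joint torques, N m; "eef_pos": TCP position; "eef_rot": TCP orientation; "wrist_force": force on the tool from outside, world axes, zero at the start; "moment": the same for the moment, N m; "finger_gap": finger opening in mm; "finger_force": force on a finger pad.
Only numpy, scipy, OpenCV 4.12 (cv2) and the standard library are available. Lean on these libraries where they do the work, as an engineer would, in place of code of your own. Each camera call takes 0.05 s, during which the arm holds its last target. There are 200 camera calls.

## Working session

There is one attempt and no reset: what is moved stays moved. The work goes in short steps, Python scripts to look and compute and a tool call to move; the robot and the scene stay as the last step left them, time stands still between calls to the robot, and variables do not carry over. Pictures are saved under pics/ and viewed, at most 14 in all, crops included, and the job is handed in when it is done.

Besides the shell and the picture viewer there is one more tool, called after ">>>" as name([rows], argument=value, ...), one row to a line, values as JSON. servo_tool: Moves the arm, as the interface text tells. Its arguments: {"type":"object","properties":{"motion":{"type":"array","items":{"type":"object","properties":{"wx":{"type":"number"},"wy":{"type":"number"},"wz":{"type":"number"},"dx":{"type":"number"},"dy":{"type":"number"},"dz":{"type":"number"},"fingers":{"type":"number"}}}},"newtons":{"type":"number"}},"required":["motion"]}

```bash
mkdir -p pics; ls; cat > h.py <<'E'
from cell import *
import numpy as np, cv2
from scipy.spatial.transform import Rotation as Ro
def snap(n,save=None):
    p=camera(n)
    if save: cv2.imwrite(f'pics/{save}.png',p['image'][:,:,::-1])
    return p
def onplane(p,px,z):
    K=np.array([[p['fx'],0,p['cx']],[0,p['fy'],p['cy']],[0,0,1]]);R=np.array(p['R']);t=np.array(p['t'])
    d=R.T@np.linalg.solve(K,[px[0],px[1],1]);c=-R.T@t
    return c+d*(z-c[2])/d[2]
def proj(p,X):
    x=np.array(p['R'])@np.array(X,float)+np.array(p['t']);return np.array([p['fx']*x[0]/x[2]+p['cx'],p['fy']*x[1]/x[2]+p['cy']])
def tri(ps,pxs):
    A=[];b=[]
    for p,px in zip(ps,pxs):
        c=onplane(p,px,0);o=-np.array(p['R']).T@np.array(p['t']);d=(c-o)/np.linalg.norm(c-o)
        P=np.eye(3)-np.outer(d,d);A.append(P);b.append(P@o)
    return np.linalg.lstsq(np.vstack(A),np.hstack(b),rcond=None)[0]
E
python3 - <<'E'
from h import *
a=snap('scene','s0');b=snap('top','t0')
for n,p in(('scene',a),('top',b)):
    print(n,p['fx'],p['cx'],p['cy'],(-np.array(p['R']).T@np.array(p['t'])).round())
    for q in ['cabinet','flap_bar','shackle_top','rack','tray','glass_a','scoop','spoon','sauce_bottle','tea_tin','chilli_jar','sponge','trivet']:
        print(q,[(np.round(d['location']).tolist(),round(d['conf'],2)) for d in spot_in(q,p)][:5])
print(read_state())
E
```

```text
pics
scene 411.5470016034795 318.38715619817225 199.2437299049808 [1349. -334. 1029.]
cabinet [([349.0, 283.0], 0.61)]
flap_bar [([324.0, 230.0], 0.9)]
shackle_top [([379.0, 214.0], 0.58)]
rack [([370.0, 177.0], 0.16)]
tray [([413.0, 214.0], 0.69), ([186.0, 285.0], 0.32)]
glass_a [([343.0, 201.0], 0.89), ([408.0, 169.0], 0.88), ([400.0, 226.0], 0.72), ([384.0, 199.0], 0.71)]
scoop [([321.0, 229.0], 0.47)]
spoon [([186.0, 282.0], 0.72)]
sauce_bottle [([442.0, 268.0], 0.75), ([371.0, 177.0], 0.49), ([416.0, 213.0], 0.48)]
tea_tin [([420.0, 265.0], 0.53)]
chilli_jar [([219.0, 216.0], 0.83)]
sponge [([372.0, 176.0], 0.55), ([383.0, 214.0], 0.24)]
trivet [([219.0, 324.0], 0.95), ([378.0, 210.0], 0.56)]
top 406.02236947331625 324.1452718141756 194.79864682336594 [ 313.   -7. 1596.]
cabinet []
flap_bar [([327.0, 167.0], 0.73)]
shackle_top []
rack []
tray [([240.0, 210.0], 0.59)]
glass_a [([199.0, 266.0], 0.72), ([288.0, 242.0], 0.66), ([258.0, 193.0], 0.59), ([262.0, 221.0], 0.57)]
scoop [([259.0, 132.0], 0.73)]
spoon [([420.0, 164.0], 0.61), ([434.0, 206.0], 0.48)]
sauce_bottle [([435.0, 2
[... 173 characters left out ...]
clock': 1.4, 'joints': array([-1.36659506e+00,  2.99904936e-01,  1.52101129e+00,  3.83877806e-07,
        1.32073116e+00, -6.65797479e-02]), 'qd': array([ 1.70624143e-05,  4.19027315e-04,  6.47116187e-04,  2.37466473e-05,
       -5.53687326e-04, -2.18559045e-03]), 'effort': array([-8.54457471e-05, -5.31659603e+01, -3.52916729e+01,  7.08758016e-02,
        2.12894072e-02, -3.20447737e-05]), 'eef_pos': array([ 147.11956416, -529.9344432 ,  205.43808991]), 'eef_rot': array([-3.14153807e+00, -4.01250842e-06,  2.70780916e-01]), 'wrist_force': array([0.8532583 , 1.30812656, 0.2794765 ]), 'moment': array([ 0.03283041,  0.02561816, -0.0073639 ]), 'finger_force': 0.0, 'finger_gap': 93.78717648034788}
```

```bash
python3 -c "
import cv2
a=cv2.imread('pics/s0.png');cv2.imwrite('pics/s0c.png',cv2.resize(a[120:380,150:500],(800,594),interpolation=3))
a=cv2.imread('pics/t0.png');cv2.imwrite('pics/t0c.png',cv2.resize(a[100:300,170:450],(800,571),interpolation=3))"
```

```text
(no output)
```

View pics/s0c.png

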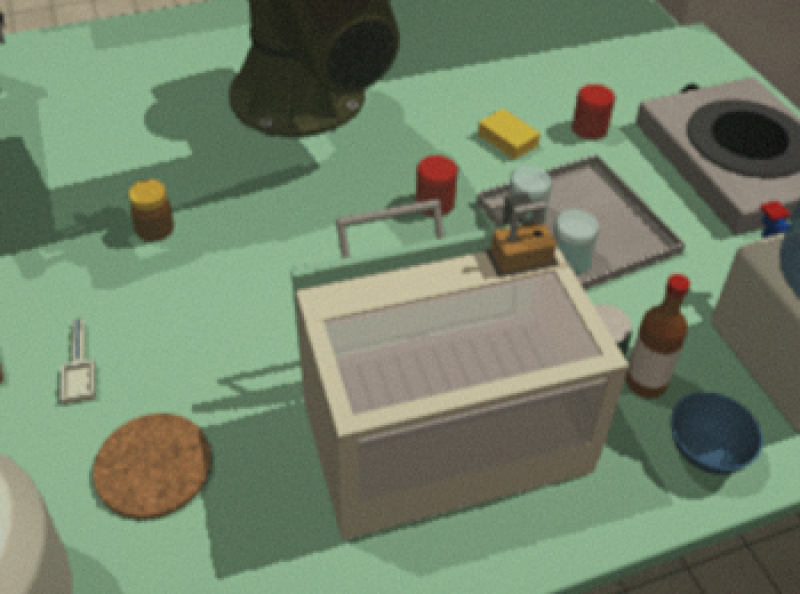

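View pics/t0c.png

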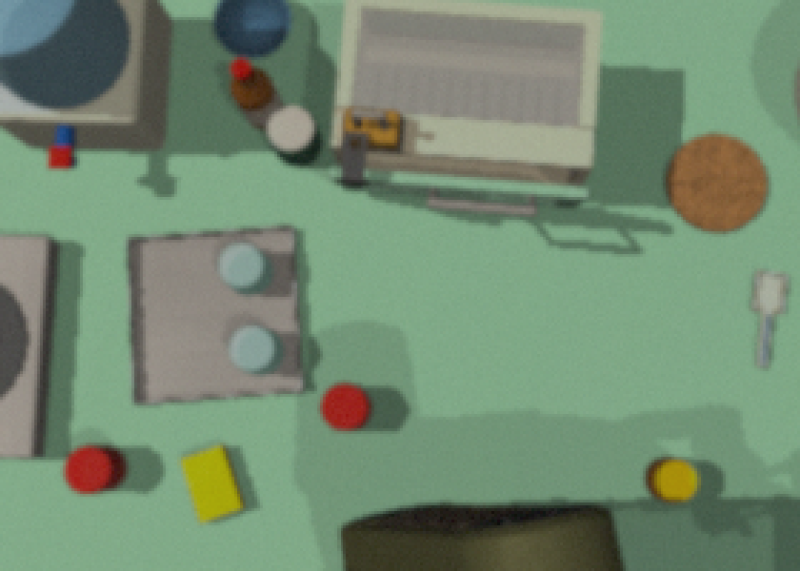

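```bash
python3 - <<'E'
import cv2
a=cv2.imread('pics/t0.png');cv2.imwrite('pics/t0d.png',cv2.resize(a[85:185,280:390],(660,600),interpolation=cv2.INTER_CUBIC))
a=cv2.imread('pics/s0.png');cv2.imwrite('pics/s0d.png',cv2.resize(a[200:360,270:430],(600,600),interpolation=cv2.INTER_CUBIC))
E
```

```text
(no output)
```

View pics/t0.png

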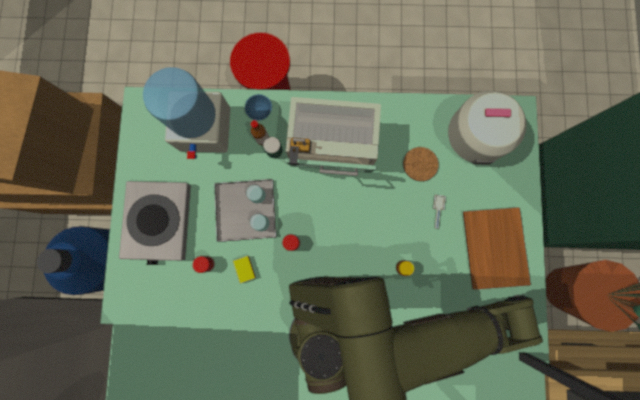

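View pics/t0d.png

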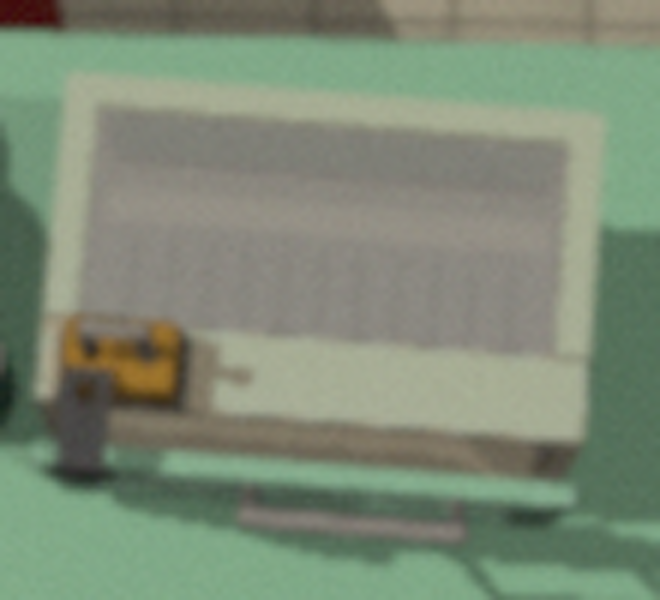

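View pics/s0d.png

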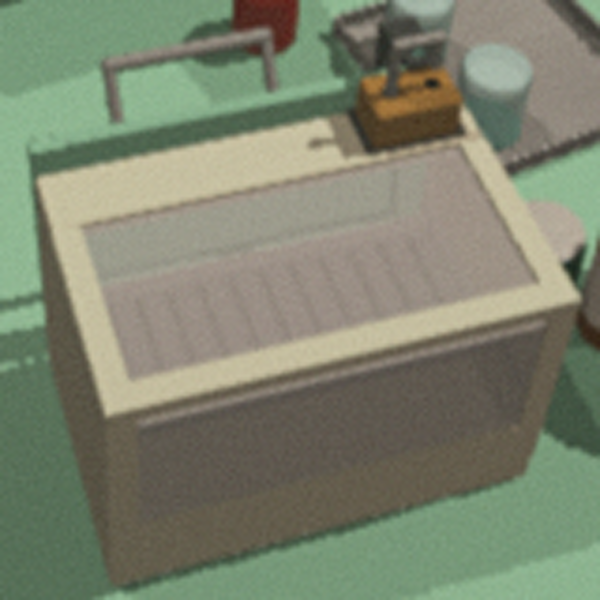

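```bash
cat > m.py <<'E'
from h import *
from scipy.optimize import least_squares
a=snap('scene');b=snap('top')
L=[(b,(200,160,215),(291.3,97.5)),(b,(200,-160,215),(380.8,104.5)),(b,(0,160,215),(286.3,151.7)),(b,(0,-160,215),(377,158.7)),
(a,(0,-160,215),(280.1,247.5)),(a,(200,-160,215),(298.8,310.7)),(a,(200,160,215),(424.7,280))]
def W(v,X): 
    c,s=np.cos(v[2]),np.sin(v[2]);return [v[0]+c*X[0]-s*X[1],v[1]+s*X[0]+c*X[1],X[2]]
f=lambda v:np.concatenate([proj(p,W(v,X))-px for p,X,px in L])
r=least_squares(f,[450,0,0]);print('cab',r.x.round(3),r.fun.round(1))
np.save('cab.npy',r.x)
# bar px ends
be=[(280+242/6,85+520/6),(280+462/6,85+535/6)];bs=[(270+110/3.75,200+65/3.75),(270+268/3.75,200+35/3.75)]
# scene left end is robot-right
for i in(0,1):
    P=tri([b,a],[be[i],bs[1-i]]);c,s=np.cos(r.x[2]),np.sin(r.x[2]);d=P[:2]-r.x[:2]
    print('barend',P.round(1),'cab',round(c*d[0]+s*d[1],1),round(-s*d[0]+c*d[1],1))
def best(q,p,near=None):
    l=trace(q,p)
    return l
for q in ['glass_a']:
    for d in trace(q,b): print('top',d['conf'],np.round(d['location'],1),onplane(b,d['location'],76).round(),d['pixels'].sum(),b['image'][d['pixels']].mean(0).round())
    for d in trace(q,a): print('sc',d['conf'],np.round(d['location'],1),onplane(a,d['location'],41).round(),d['pixels'].sum(),a['image'][d['pixels']].mean(0).round())
for q,z in(('tray',12),('spoon',10)):
  for n,p in(('t',b),('s',a)):
    for d in trace(q,p)[:2]:
        m=d['pixels'];ys,xs=np.nonzero(m);P=np.array([onplane(p,u,z)[:2] for u in zip(xs,ys)]).astype(np.float32)
        print(q,n,round(d['conf'],2),np.round(d['location']),P.mean(0).round(1),'rect',np.round(cv2.minAreaRect(P)[0]),np.round(cv2.minAreaRect(P)[1]),round(cv2.minAreaRect(P)[2],1))
        if q=='spoon' :
            v=np.linalg.eigh(np.cov((P-P.mean(0)).T))[1][:,1];t=(P-P.mean(0))@v;print('  axis',v.round(3),'ext',t.min(),t.max())
E
python3 m.py
```

```text
cab [ 6.51641e+02 -1.42750e+01 -5.50000e-02] [-0.4 -0.9 -0.1 -1.1 -0.7 -0.5  0.2 -0.4 -1.1 -0.9 -0.5 -0.3  0.3 -1. ]
barend [586.3  22.9 238.4] cab -67.2 33.5
barend [ 580.7 -100.5  240.9] cab -66.1 -90.0
top 0.85 [259.8 222.3] [419. 247.  76.] 301 [122. 141. 134.]
top 0.79 [256.8 192. ] [534. 264.  76.] 263 [120. 141. 134.]
top 0.78 [202.4 264.4] [258. 451.  76.] 317 [130.  45.  38.]
top 0.71 [289.8 239.4] [359. 132.  76.] 222 [144.  40.  34.]
sc 0.89 [408. 170.] [272. 446.  41.] 373 [107.  49.  40.]
sc 0.79 [403.  225.2] [536. 281.  41.] 431 [124. 138. 125.]
sc 0.65 [341.9 199.2] [348. 135.  41.] 408 [116.  56.  46.]
sc 0.6 [385.7 199. ] [398. 285.  41.] 233 [141. 158. 143.]
sc 0.42 [440.4 268.1] [735. 301.  41.] 943 [85. 67. 52.]
tray t 0.59 [238. 209.] [471.7 327.7] rect [474. 320.] [235. 238.] 4.4
tray s 0.83 [414. 217.] [478.  357.3] rect [474. 317.] [243. 243.] 4.9
spoon t 0.46 [437. 205.] [ 501.  -441.9] rect [ 487. -444.] [ 43. 127.] 89.1
  axis [-0.992  0.123] ext -50.622468358879274 78.0675936605283
spoon s 0.78 [186. 284.] [ 509.9 -442. ] rect [ 492. -439.] [ 43. 134.] 84.5
  axis [-0.995  0.097] ext -49.145338595149916 84.88196384524151
```

```bash
cat >> h.py <<'E'
import math
def plan(*wps,start=None):
    "tool-down waypoints (x,y,z,yaw): prints the calls"
    s=read_state();p=np.array(s['eef_pos']);yaw=s['eef_rot'][2]
    print('at',p.round(1),'yaw',round(yaw,3),'roll/pitch',np.round(s['eef_rot'][:2],3),'F',np.round(s['wrist_force'],1),'gap',round(s['finger_gap'],1),'t',round(s['clock'],1))
    for w in wps:
        w=np.array(w,float)
        while 1:
            B=np.array([[math.cos(yaw),math.sin(yaw),0],[math.sin(yaw),-math.cos(yaw),0],[0,0,-1]])
            d=B.T@(w[:3]-p);k=max(1,abs(d).max()/100,abs(yaw-w[3])/2);n=math.ceil(k-.02)
            q=np.round(np.clip(d/n/100,-1,1),2 if n>1 else 3);wz=round((yaw-w[3])/2/n,3)
            print(f'  dx {q[0]:g} dy {q[1]:g} dz {q[2]:g} wz {wz:g}  rows>={max(np.linalg.norm(q)*2,abs(wz)*2/.15):.1f}')
            p=p+B@q*100;yaw-=2*wz
            if n==1: break
        print(' ->',p.round(),round(yaw,3))
def cyl(p,d,h=(3,79),r=32):
    "xy of an upright cylinder from the mask centroid, by its silhouette"
    from scipy.optimize import fsolve
    ys,xs=np.nonzero(d['pixels']);m=np.array([xs.mean(),ys.mean()])
    th=np.linspace(0,2*np.pi,40)
    def c(v):
        H=cv2.convexHull(np.array([proj(p,[v[0]+r*np.cos(t),v[1]+r*np.sin(t),z]) for t in th for z in h],np.float32))
        M=cv2.moments(H);return np.array([M['m10'],M['m01']])/M['m00']
    return fsolve(lambda v:c(v)-m,onplane(p,m,40)[:2])
E
python3 - <<'E'
from h import *
b=snap('top')
for d in trace('glass_a',b)[:4]: print('top',round(d['conf'],2),cyl(b,d).round(1),b['image'][d['pixels']].mean(0).round())
a=snap('scene')
for d in trace('glass_a',a)[:4]: print('sc',round(d['conf'],2),cyl(a,d).round(1),a['image'][d['pixels']].mean(0).round())
plan((488,-440,100,-.11),(488,-440,2,-.11))
E
```

```text
top 0.74 [423.1 253.6] [123. 143. 136.]
top 0.69 [531.3 274.5] [121. 140. 132.]
top 0.62 [243.8 300.1] [156. 158.  20.]
top 0.52 [350.4 128.2] [134.  54.  44.]
sc 0.93 [531.7 277.5] [123. 138. 125.]
sc 0.8 [400.9 271.1] [145. 161. 147.]
sc 0.62 [ 702.7 -372. ] [132.  97.  63.]
sc 0.59 [351.3 130.1] [116.  53.  43.]
at [ 147.1 -529.9  205.4] yaw 0.271 roll/pitch [-3.142  0.   ] F [0.2 0.5 0.3] gap 94.4 t 2.0
  dx 0.88 dy 0.01 dz 0.26 wz 0.048  rows>=1.8
  dx 0.88 dy -0.07 dz 0.26 wz 0.047  rows>=1.8
  dx 0.87 dy -0.16 dz 0.27 wz 0.048  rows>=1.8
  dx 0.846 dy -0.235 dz 0.264 wz 0.047  rows>=1.8
 -> [ 488. -440.  100.] -0.109
  dx 0 dy 0 dz 0.98 wz 0  rows>=2.0
 -> [ 488. -440.    2.] -0.109h.py:43: RuntimeWarning: The iteration is not making good progress, as measured by the 
 improvement from the last ten iterations.
  return fsolve(lambda v:c(v)-m,onplane(p,m,40)[:2])
```

>>> servo_tool([
  {"dx": 0.44, "dz": 0.13, "wz": 0.024, "fingers": -0.2},
  {"dx": 0.88, "dy": 0.01, "dz": 0.26, "wz": 0.048, "fingers": -0.2},
  {"dx": 0.88, "dy": 0.01, "dz": 0.26, "wz": 0.048, "fingers": -0.2},
], newtons=30)

```text
schema error: expected keys wx, wy, wz, dx, dy, dz, fingers
```

>>> servo_tool([
  {"dx": 0.44, "dy": -0.03, "dz": 0.13, "wz": 0.024, "fingers": -0.2},
  {"dx": 0.88, "dy": -0.07, "dz": 0.26, "wz": 0.047, "fingers": -0.2},
  {"dx": 0.88, "dy": -0.07, "dz": 0.26, "wz": 0.047, "fingers": -0.2},
])

```text
schema error: expected keys wx, wy, wz, dx, dy, dz, fingers
```

>>> servo_tool([
  {"dx": 0.44, "dy": -0.08, "dz": 0.13, "wz": 0.024, "fingers": -0.2},
  {"dx": 0.87, "dy": -0.16, "dz": 0.27, "wz": 0.048, "fingers": -0.2},
  {"dx": 0.87, "dy": -0.16, "dz": 0.27, "wz": 0.048, "fingers": -0.2},
])

```text
schema error: expected keys wx, wy, wz, dx, dy, dz, fingers
```

>>> servo_tool([
  {"dx": 0.42, "dy": -0.12, "dz": 0.13, "wz": 0.024, "fingers": -0.2},
  {"dx": 0.846, "dy": -0.235, "dz": 0.264, "wz": 0.047, "fingers": -0.2},
  {"dx": 0.846, "dy": -0.235, "dz": 0.264, "wz": 0.047, "fingers": -0.2},
  {"dx": 0.846, "dy": -0.235, "dz": 0.264, "wz": 0.047, "fingers": -0.2},
])

```text
schema error: expected keys wx, wy, wz, dx, dy, dz, fingers
```

```bash
python3 - <<'E'
from h import *
plan((488,-440,2,-.11))
a=snap('scene','s1')
for d in trace('spoon',a)[:1]:print(d['location'],onplane(a,d['location'],8))
E
```

```text
at [ 147.1 -529.9  205.4] yaw 0.271 roll/pitch [-3.142  0.   ] F [0.2 0.5 0.3] gap 94.4 t 2.0
  dx 0.88 dy 0.01 dz 0.51 wz 0.048  rows>=2.0
  dx 0.88 dy -0.07 dz 0.51 wz 0.047  rows>=2.0
  dx 0.87 dy -0.16 dz 0.51 wz 0.048  rows>=2.0
  dx 0.846 dy -0.235 dz 0.504 wz 0.047  rows>=2.0
 -> [ 488. -440.    2.] -0.109
[185.7, 285.3] [ 521.03576333 -438.67060278    8.        ]
```

>>> servo_tool([
  {"wx": 0, "wy": 0, "wz": 0.048, "dx": 0.88, "dy": 0.01, "dz": 0.26, "fingers": -0.2},
  {"wx": 0, "wy": 0, "wz": 0.048, "dx": 0.88, "dy": 0.01, "dz": 0.26, "fingers": -0.2},
], newtons=30)

```text
clock: 2.3
eef_pos: [233.0, -507.1, 179.2]
eef_rot: [3.141, -0.0, 0.17]
wrist_force: [0.2, 0.2, 0.9]
finger_gap: 81.2
finger_force: 0.0
```

>>> servo_tool([
  {"wx": 0, "wy": 0, "wz": 0.047, "dx": 0.88, "dy": -0.07, "dz": 0.26, "fingers": -0.2},
  {"wx": 0, "wy": 0, "wz": 0.047, "dx": 0.88, "dy": -0.07, "dz": 0.26, "fingers": -0.2},
])

```text
clock: 2.5
eef_pos: [319.5, -484.3, 152.8]
eef_rot: [-3.141, -0.0, 0.078]
wrist_force: [-0.3, -0.5, -0.2]
finger_gap: 65.2
finger_force: 0.0
```

>>> servo_tool([
  {"wx": 0, "wy": 0, "wz": 0.048, "dx": 0.87, "dy": -0.16, "dz": 0.27, "fingers": -0.2},
  {"wx": 0, "wy": 0, "wz": 0.048, "dx": 0.87, "dy": -0.16, "dz": 0.27, "fingers": -0.2},
])

```text
clock: 2.7
eef_pos: [405.1, -461.2, 125.7]
eef_rot: [-3.141, 0.0, -0.018]
wrist_force: [0.2, -0.8, 0.4]
finger_gap: 56.2
finger_force: 0.0
```

>>> servo_tool([
  {"wx": 0, "wy": 0, "wz": 0.047, "dx": 0.846, "dy": -0.235, "dz": 0.264, "fingers": -0.2},
  {"wx": 0, "wy": 0, "wz": 0.047, "dx": 0.846, "dy": -0.235, "dz": 0.264, "fingers": -0.2},
  {"wx": 0, "wy": 0, "wz": 0.047, "dx": 0.846, "dy": -0.235, "dz": 0.264, "fingers": -0.2},
])

```text
clock: 3.0
eef_pos: [491.2, -437.3, 97.5]
eef_rot: [-3.139, 0.002, -0.105]
wrist_force: [-0.6, 0.6, 0.0]
finger_gap: 56.3
finger_force: 0.0
```

```bash
python3 - <<'E'
from h import *
plan((488,-440,2,-.11))
a=snap('scene','s1')
cv2.imwrite('pics/s1c.png',cv2.resize(a['image'][220:340,120:270,::-1],(750,600),interpolation=2))
E
```

```text
at [ 491.2 -437.3   97.5] yaw -0.105 roll/pitch [-3.139e+00  2.000e-03] F [-0.6  0.6  0. ] gap 56.3 t 3.0
  dx -0.029 dy 0.03 dz 0.955 wz 0.002  rows>=1.9
 -> [ 488. -440.    2.] -0.109
```

View pics/s1c.png

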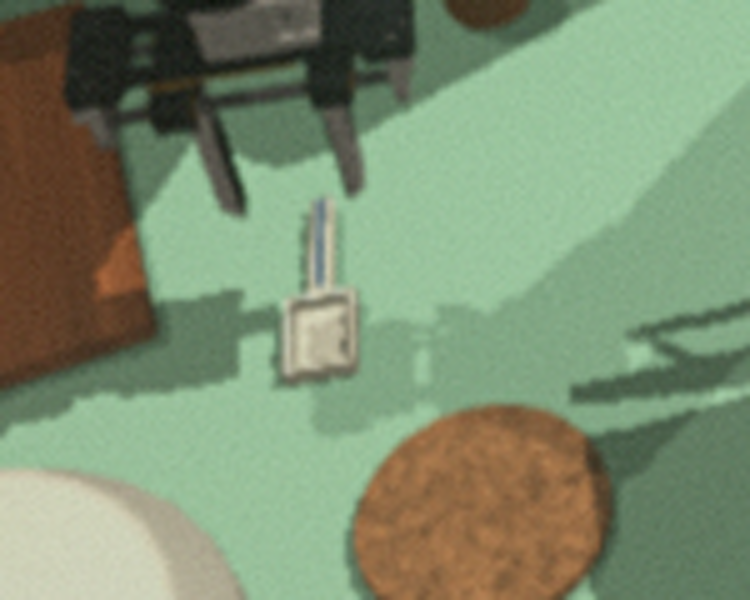

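>>> servo_tool([
  {"wx": 0, "wy": 0, "wz": 0, "dx": 0, "dy": 0, "dz": 0.4, "fingers": -0.2},
  {"wx": 0, "wy": 0, "wz": 0, "dx": 0, "dy": 0, "dz": 0.75, "fingers": -0.2},
  {"wx": 0, "wy": 0, "wz": 0, "dx": 0, "dy": 0, "dz": 0.8, "fingers": -0.2},
  {"wx": 0, "wy": 0, "wz": 0, "dx": 0, "dy": 0, "dz": 0.8, "fingers": -0.2},
])

```text
clock: 3.45
eef_pos: [487.2, -440.5, 20.5]
eef_rot: [-3.141, 0.001, -0.11]
wrist_force: [0.6, 0.9, 0.4]
finger_gap: 56.6
finger_force: 0.0
```

```bash
python3 - <<'E'
from h import *
plan((488,-440,2,-.11))
a=snap('scene');print('joint',onplane(a,(183.8,278),10).round(1),'hend',onplane(a,(120+64.2-.4,220+40-.4),10).round(1))
E
```

```text
at [ 487.2 -440.5   20.5] yaw -0.11 roll/pitch [-3.141e+00  1.000e-03] F [0.6 0.9 0.4] gap 56.6 t 3.5
  dx 0.007 dy -0.006 dz 0.185 wz -0  rows>=0.4
 -> [ 488. -440.    2.] -0.11
joint [ 493.4 -440.8   10. ] hend [ 420.3 -432.9   10. ]
```

>>> servo_tool([
  {"wx": 0, "wy": 0, "wz": 0, "dx": -0.06, "dy": 0, "dz": 0.1, "fingers": -0.2},
  {"wx": 0, "wy": 0, "wz": 0, "dx": -0.06, "dy": 0, "dz": 0.18, "fingers": -0.2},
  {"wx": 0, "wy": 0, "wz": 0, "dx": -0.06, "dy": 0, "dz": 0.18, "fingers": 1},
  {"wx": 0, "wy": 0, "wz": 0, "dx": -0.06, "dy": 0, "dz": 0.18, "fingers": 1},
  {"wx": 0, "wy": 0, "wz": 0, "dx": -0.06, "dy": 0, "dz": 0.18, "fingers": 1},
  {"wx": 0, "wy": 0, "wz": 0, "dx": -0.06, "dy": 0, "dz": 0.18, "fingers": 1},
  {"wx": 0, "wy": 0, "wz": 0, "dx": -0.06, "dy": 0, "dz": 0.18, "fingers": 1},
  {"wx": 0, "wy": 0, "wz": 0, "dx": -0.06, "dy": 0, "dz": 0.18, "fingers": 1},
])

```text
clock: 4.3
eef_pos: [482.1, -439.4, 2.2]
eef_rot: [3.141, -0.0, -0.109]
wrist_force: [-0.1, -0.2, 1.3]
finger_gap: 13.8
finger_force: 30.0
```

>>> servo_tool([
  {"wx": 0, "wy": 0, "wz": 0, "dx": 0, "dy": 0, "dz": -0.3, "fingers": 1},
  {"wx": 0, "wy": 0, "wz": 0, "dx": 0, "dy": 0, "dz": -0.7, "fingers": 1},
  {"wx": 0, "wy": 0, "wz": 0, "dx": 0, "dy": 0, "dz": -1, "fingers": 1},
  {"wx": 0, "wy": 0, "wz": 0, "dx": 0, "dy": 0, "dz": -1, "fingers": 1},
])

```text
clock: 4.7
eef_pos: [483.4, -440.7, 107.0]
eef_rot: [3.137, -0.006, -0.109]
wrist_force: [-0.6, 0.3, -0.5]
finger_gap: 14.0
finger_force: 30.0
```

```bash
python3 - <<'E'
from h import *
plan((400,-300,140,-.11),(370,0,140,-.02),(490,380,120,.08))
a=snap('scene','s2')
for d in trace('glass_a',a)[:5]: print('sc',round(d['conf'],2),cyl(a,d).round(1),a['image'][d['pixels']].mean(0).round())
E
```

```text
at [ 483.4 -440.7  107. ] yaw -0.109 roll/pitch [ 3.137 -0.006] F [-0.6  0.3 -0.5] gap 14.0 t 4.7
  dx -0.49 dy -0.65 dz -0.17 wz 0  rows>=1.7
  dx -0.493 dy -0.658 dz -0.16 wz 0  rows>=1.7
 -> [ 400. -300.  140.] -0.109
  dx -0.21 dy -0.98 dz -0 wz -0.015  rows>=2.0
  dx -0.18 dy -0.99 dz -0 wz -0.015  rows>=2.0
  dx -0.145 dy -0.996 dz -0 wz -0.015  rows>=2.0
 -> [370.   0. 140.] -0.019
  dx 0.28 dy -0.96 dz 0.05 wz -0.012  rows>=2.0
  dx 0.31 dy -0.95 dz 0.05 wz -0.013  rows>=2.0
  dx 0.33 dy -0.94 dz 0.05 wz -0.012  rows>=2.0
  dx 0.346 dy -0.926 dz 0.05 wz -0.013  rows>=2.0
 -> [490. 380. 120.] 0.081
sc 0.73 [531.4 278.8] [135. 151. 137.]
sc 0.71 [346.8 132.9] [129.  54.  43.]
sc 0.62 [396.2 270.2] [154. 171. 156.]
sc 0.54 [265.1 454.6] [117.  52.  42.]h.py:43: RuntimeWarning: The iteration is not making good progress, as measured by the 
 improvement from the last ten iterations.
  return fsolve(lambda v:c(v)-m,onplane(p,m,40)[:2])
```

>>> servo_tool([
  {"wx": 0, "wy": 0, "wz": 0, "dx": -0.25, "dy": -0.35, "dz": -0.1, "fingers": 1},
  {"wx": 0, "wy": 0, "wz": 0, "dx": -0.49, "dy": -0.65, "dz": -0.2, "fingers": 1},
])

```text
clock: 5.0
eef_pos: [438.9, -367.6, 119.3]
eef_rot: [-3.139, 0.004, -0.109]
wrist_force: [1.3, 0.2, 0.0]
finger_gap: 13.7
finger_force: 30.0
```

>>> servo_tool([
  {"wx": 0, "wy": 0, "wz": 0, "dx": -0.25, "dy": -0.33, "dz": -0.1, "fingers": 1},
  {"wx": 0, "wy": 0, "wz": 0, "dx": -0.49, "dy": -0.66, "dz": -0.16, "fingers": 1},
])

```text
clock: 5.2
eef_pos: [397.5, -296.8, 136.9]
eef_rot: [-3.14, 0.002, -0.109]
wrist_force: [1.0, -0.1, -0.0]
finger_gap: 13.7
finger_force: 30.0
```

>>> servo_tool([
  {"wx": 0, "wy": 0, "wz": -0.015, "dx": -0.1, "dy": -0.49, "dz": 0, "fingers": 1},
  {"wx": 0, "wy": 0, "wz": -0.015, "dx": -0.21, "dy": -0.98, "dz": 0, "fingers": 1},
])

```text
clock: 5.4
eef_pos: [387.4, -197.2, 136.8]
eef_rot: [-3.141, 0.002, -0.08]
wrist_force: [0.7, -0.2, -0.6]
finger_gap: 13.3
finger_force: 30.0
```

>>> servo_tool([
  {"wx": 0, "wy": 0, "wz": -0.015, "dx": -0.09, "dy": -0.49, "dz": 0, "fingers": 1},
  {"wx": 0, "wy": 0, "wz": -0.015, "dx": -0.18, "dy": -0.99, "dz": 0, "fingers": 1},
])

```text
clock: 5.6
eef_pos: [377.4, -97.7, 136.9]
eef_rot: [-3.141, 0.002, -0.049]
wrist_force: [1.5, 0.9, -0.7]
finger_gap: 13.6
finger_force: 30.0
```

>>> servo_tool([
  {"wx": 0, "wy": 0, "wz": -0.015, "dx": -0.07, "dy": -0.49, "dz": 0, "fingers": 1},
  {"wx": 0, "wy": 0, "wz": -0.015, "dx": -0.145, "dy": -1, "dz": 0, "fingers": 1},
])

```text
clock: 5.8
eef_pos: [368.0, 1.2, 137.0]
eef_rot: [-3.141, 0.002, -0.019]
wrist_force: [1.3, -0.2, -1.5]
finger_gap: 13.6
finger_force: 30.0
```

>>> servo_tool([
  {"wx": 0, "wy": 0, "wz": -0.012, "dx": 0.11, "dy": -0.48, "dz": 0, "fingers": 1},
  {"wx": 0, "wy": 0, "wz": -0.012, "dx": 0.23, "dy": -0.96, "dz": 0, "fingers": 1},
])

```text
clock: 6.0
eef_pos: [393.3, 96.9, 137.2]
eef_rot: [3.141, 0.001, 0.006]
wrist_force: [1.4, -1.3, -0.2]
finger_gap: 14.0
finger_force: 30.0
```

>>> servo_tool([
  {"wx": 0, "wy": 0, "wz": -0.013, "dx": 0.13, "dy": -0.48, "dz": 0, "fingers": 1},
  {"wx": 0, "wy": 0, "wz": -0.013, "dx": 0.26, "dy": -0.96, "dz": 0, "fingers": 1},
])

```text
clock: 6.2
eef_pos: [419.1, 193.1, 136.8]
eef_rot: [3.141, 0.002, 0.032]
wrist_force: [1.4, -0.7, -0.9]
finger_gap: 13.8
finger_force: 30.0
```

>>> servo_tool([
  {"wx": 0, "wy": 0, "wz": -0.012, "dx": 0.14, "dy": -0.48, "dz": 0, "fingers": 1},
  {"wx": 0, "wy": 0, "wz": -0.012, "dx": 0.28, "dy": -0.96, "dz": 0, "fingers": 1},
])

```text
clock: 6.4
eef_pos: [444.1, 289.8, 136.4]
eef_rot: [3.14, 0.002, 0.056]
wrist_force: [-0.5, -0.8, -0.5]
finger_gap: 13.3
finger_force: 30.0
```

>>> servo_tool([
  {"wx": 0, "wy": 0, "wz": -0.013, "dx": 0.15, "dy": -0.48, "dz": 0, "fingers": 1},
  {"wx": 0, "wy": 0, "wz": -0.013, "dx": 0.3, "dy": -0.94, "dz": 0, "fingers": 1},
  {"wx": 0, "wy": 0, "wz": -0.013, "dx": 0.3, "dy": -0.94, "dz": 0, "fingers": 1},
  {"wx": 0, "wy": 0, "wz": -0.013, "dx": 0.3, "dy": -0.94, "dz": 0, "fingers": 1},
])

```text
clock: 6.8
eef_pos: [468.6, 383.4, 135.7]
eef_rot: [3.14, 0.003, 0.082]
wrist_force: [-0.0, -1.2, -0.5]
finger_gap: 13.3
finger_force: 30.0
```

```bash
python3 - <<'E'
from h import *
plan((470,387,30,.08),(470,387,6,.08))
E
```

```text
at [468.6 383.4 135.7] yaw 0.082 roll/pitch [3.14e+00 3.00e-03] F [-0.  -1.2 -0.5] gap 13.3 t 6.8
  dx 0.01 dy -0.02 dz 0.53 wz 0.001  rows>=1.1
  dx 0.007 dy -0.015 dz 0.527 wz 0  rows>=1.1
 -> [470. 387.  30.] 0.08
  dx -0 dy -0 dz 0.24 wz 0  rows>=0.5
 -> [470. 387.   6.] 0.08
```

>>> servo_tool([
  {"wx": 0, "wy": 0, "wz": 0, "dx": 0, "dy": -0.03, "dz": 0.5, "fingers": 1},
  {"wx": 0, "wy": 0, "wz": 0, "dx": 0, "dy": -0.03, "dz": 0.95, "fingers": 1},
  {"wx": 0, "wy": 0, "wz": 0, "dx": 0, "dy": -0.03, "dz": 0.95, "fingers": 1},
])

```text
clock: 7.1
eef_pos: [466.4, 383.0, 37.3]
eef_rot: [3.136, 0.009, 0.08]
wrist_force: [-0.6, -0.0, -0.4]
finger_gap: 13.4
finger_force: 30.0
```

>>> servo_tool([
  {"wx": 0, "wy": 0, "wz": 0, "dx": 0, "dy": 0, "dz": 0.2, "fingers": 1},
  {"wx": 0, "wy": 0, "wz": 0, "dx": 0, "dy": 0, "dz": 0.34, "fingers": 1},
  {"wx": 0, "wy": 0, "wz": 0, "dx": 0, "dy": 0, "dz": 0.34, "fingers": 1},
  {"wx": 0, "wy": 0, "wz": 0, "dx": 0, "dy": 0, "dz": 0.345, "fingers": 0.3},
  {"wx": 0, "wy": 0, "wz": 0, "dx": 0, "dy": 0, "dz": 0.345, "fingers": 0.3},
  {"wx": 0, "wy": 0, "wz": 0, "dx": 0, "dy": 0, "dz": 0.345, "fingers": 0.3},
  {"wx": 0, "wy": 0, "wz": 0, "dx": 0, "dy": 0, "dz": 0.345, "fingers": 0.3},
])

```text
clock: 7.8
eef_pos: [469.5, 386.5, 9.2]
eef_rot: [-3.141, -0.001, 0.081]
wrist_force: [0.3, -0.1, -0.6]
finger_gap: 32.8
finger_force: 0.0
```

>>> servo_tool([
  {"wx": 0, "wy": 0, "wz": 0, "dx": 0, "dy": 0, "dz": -0.5, "fingers": 0.3},
  {"wx": 0, "wy": 0, "wz": 0, "dx": 0, "dy": 0, "dz": -1, "fingers": 0.3},
  {"wx": 0, "wy": 0, "wz": 0, "dx": 0, "dy": 0, "dz": -1, "fingers": 0.3},
])

```text
clock: 8.1
eef_pos: [471.6, 388.2, 115.9]
eef_rot: [-3.136, -0.009, 0.081]
wrist_force: [0.2, -0.3, -0.2]
finger_gap: 32.7
finger_force: 0.0
```

```bash
python3 - <<'E'
from h import *
v=np.load('cab.npy');c,s=np.cos(v[2]),np.sin(v[2])
W=lambda x,y:(v[0]+c*x-s*y,v[1]+s*x+c*y)
# bar at angle .135
f=lambda th:(*W(-213.6*np.sin(.1836+th),-30),40+213.6*np.cos(.1836+th)-19)
for th in(0,.135,1.3):print(th,np.round(f(th),1))
x,y,z=f(.135)
plan((440,250,200,.8),(440,60,290,1.516),(x,y,290,1.516),(x,y,z,1.516))
a=snap('scene','s3')
for q in('flap_bar','spoon'):
  for d in spot_in(q,a)[:2]:print(q,d['conf'],d['location'],onplane(a,d['location'],10).round())
E
```

```text
0 [611.1 -42.1 231. ]
0.135 [583.2 -40.6 223.9]
1.3 [437.5 -32.6  39.6]
at [471.6 388.2 115.9] yaw 0.081 roll/pitch [-3.136 -0.009] F [ 0.2 -0.3 -0.2] gap 32.7 t 8.1
  dx -0.21 dy 0.68 dz -0.42 wz -0.18  rows>=2.4
  dx -0.44 dy 0.552 dz -0.421 wz -0.18  rows>=2.4
 -> [440. 250. 200.] 0.801
  dx -0.68 dy 0.66 dz -0.45 wz -0.179  rows>=2.4
  dx -0.873 dy 0.381 dz -0.45 wz -0.179  rows>=2.4
 -> [440.  60. 290.] 1.517
  dx -0.46 dy 0.74 dz -0 wz 0  rows>=1.7
  dx -0.467 dy 0.744 dz -0 wz 0  rows>=1.8
 -> [583. -41. 290.] 1.517
  dx 0 dy 0 dz 0.661 wz 0  rows>=1.3
 -> [583. -41. 224.] 1.517
flap_bar 0.66 [326.7, 229.5] [443.  41.  10.]
spoon 0.73 [424.4, 219.4] [509. 386.  10.]
spoon 0.21 [372.6, 176.8] [232. 315.  10.]
```

>>> servo_tool([
  {"wx": 0, "wy": 0, "wz": -0.18, "dx": -0.21, "dy": 0.68, "dz": -0.42, "fingers": 0.2},
  {"wx": 0, "wy": 0, "wz": -0.18, "dx": -0.21, "dy": 0.68, "dz": -0.42, "fingers": 0.2},
  {"wx": 0, "wy": 0, "wz": -0.18, "dx": -0.21, "dy": 0.68, "dz": -0.42, "fingers": 0.2},
], newtons=15)

```text
clock: 8.55
eef_pos: [453.7, 314.7, 151.3]
eef_rot: [3.141, -0.0, 0.445]
wrist_force: [0.7, 0.8, 0.3]
finger_gap: 37.3
finger_force: 0.0
```

>>> servo_tool([
  {"wx": 0, "wy": 0, "wz": -0.18, "dx": -0.44, "dy": 0.55, "dz": -0.42, "fingers": 0.2},
  {"wx": 0, "wy": 0, "wz": -0.18, "dx": -0.44, "dy": 0.55, "dz": -0.42, "fingers": 0.2},
  {"wx": 0, "wy": 0, "wz": -0.18, "dx": -0.44, "dy": 0.55, "dz": -0.42, "fingers": 0.2},
])

```text
clock: 8.85
eef_pos: [437.4, 246.3, 193.4]
eef_rot: [3.141, -0.0, 0.805]
wrist_force: [-0.1, 0.4, -0.1]
finger_gap: 37.7
finger_force: 0.0
```

>>> servo_tool([
  {"wx": 0, "wy": 0, "wz": -0.179, "dx": -0.68, "dy": 0.66, "dz": -0.45, "fingers": 0.2},
  {"wx": 0, "wy": 0, "wz": -0.179, "dx": -0.68, "dy": 0.66, "dz": -0.45, "fingers": 0.2},
  {"wx": 0, "wy": 0, "wz": -0.179, "dx": -0.68, "dy": 0.66, "dz": -0.45, "fingers": 0.2},
])

```text
clock: 9.15
eef_pos: [437.6, 151.1, 238.0]
eef_rot: [3.141, 0.0, 1.162]
wrist_force: [0.3, 0.6, 0.0]
finger_gap: 37.7
finger_force: 0.0
```

>>> servo_tool([
  {"wx": 0, "wy": 0, "wz": -0.179, "dx": -0.87, "dy": 0.38, "dz": -0.45, "fingers": 0.2},
  {"wx": 0, "wy": 0, "wz": -0.179, "dx": -0.87, "dy": 0.38, "dz": -0.45, "fingers": 0.2},
  {"wx": 0, "wy": 0, "wz": -0.179, "dx": -0.87, "dy": 0.38, "dz": -0.45, "fingers": 0.2},
  {"wx": 0, "wy": 0, "wz": -0.179, "dx": -0.87, "dy": 0.38, "dz": -0.45, "fingers": 0.2},
])

```text
clock: 9.55
eef_pos: [437.6, 57.2, 282.3]
eef_rot: [-3.141, 0.0, 1.516]
wrist_force: [-0.8, 0.0, -1.2]
finger_gap: 37.8
finger_force: 0.0
```

>>> servo_tool([
  {"wx": 0, "wy": 0, "wz": 0, "dx": -0.46, "dy": 0.74, "dz": 0, "fingers": 0.2},
  {"wx": 0, "wy": 0, "wz": 0, "dx": -0.46, "dy": 0.74, "dz": 0, "fingers": 0.2},
])

```text
clock: 9.75
eef_pos: [510.0, 8.7, 281.1]
eef_rot: [-3.14, -0.0, 1.515]
wrist_force: [0.1, 0.7, -0.2]
finger_gap: 37.1
finger_force: 0.0
```

>>> servo_tool([
  {"wx": 0, "wy": 0, "wz": 0, "dx": -0.3, "dy": 0.5, "dz": 0, "fingers": 0.2},
  {"wx": 0, "wy": 0, "wz": 0, "dx": -0.46, "dy": 0.74, "dz": 0, "fingers": 0.2},
  {"wx": 0, "wy": 0, "wz": 0, "dx": -0.46, "dy": 0.74, "dz": 0, "fingers": 0.2},
  {"wx": 0, "wy": 0, "wz": 0, "dx": -0.46, "dy": 0.74, "dz": 0, "fingers": 0.2},
])

```text
clock: 10.15
eef_pos: [580.3, -40.4, 280.2]
eef_rot: [-3.138, -0.0, 1.515]
wrist_force: [-0.3, -0.3, -0.3]
finger_gap: 37.7
finger_force: 0.0
```

```bash
python3 - <<'E'
from h import *
plan((583.4,-40,222,1.516))
a=snap('scene','s4')
cv2.imwrite('pics/s4c.png',cv2.resize(a['image'][170:290,260:410,::-1],(750,600),interpolation=2))
E
```

```text
at [580.3 -40.4 280.2] yaw 1.515 roll/pitch [-3.138 -0.   ] F [-0.3 -0.3 -0.3] gap 37.7 t 10.2
  dx 0.005 dy 0.031 dz 0.582 wz -0.001  rows>=1.2
 -> [583. -40. 222.] 1.517
```

View pics/s4c.png

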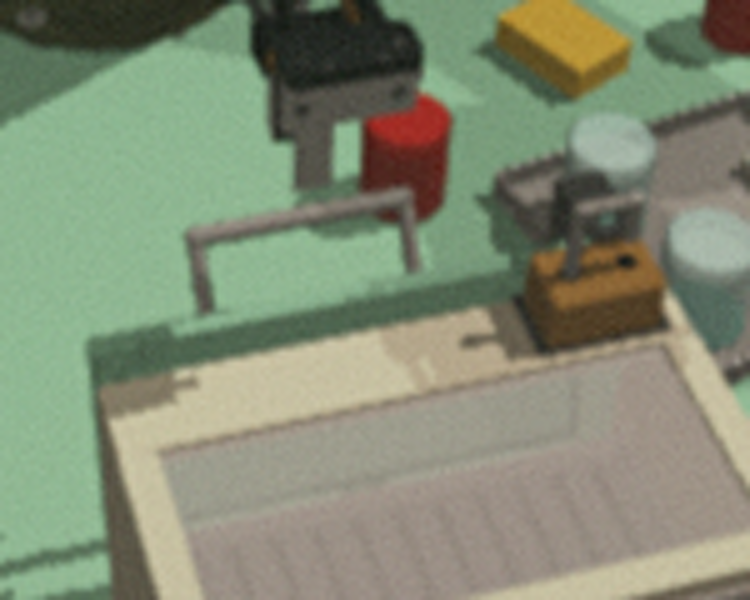

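>>> servo_tool([
  {"wx": 0, "wy": 0, "wz": 0, "dx": 0, "dy": 0.03, "dz": 0.3, "fingers": 0.2},
  {"wx": 0, "wy": 0, "wz": 0, "dx": 0, "dy": 0.03, "dz": 0.58, "fingers": 0.2},
  {"wx": 0, "wy": 0, "wz": 0, "dx": 0, "dy": 0.03, "dz": 0.58, "fingers": 0.2},
  {"wx": 0, "wy": 0, "wz": 0, "dx": 0, "dy": 0.03, "dz": 0.58, "fingers": 1},
  {"wx": 0, "wy": 0, "wz": 0, "dx": 0, "dy": 0.03, "dz": 0.58, "fingers": 1},
  {"wx": 0, "wy": 0, "wz": 0, "dx": 0, "dy": 0.03, "dz": 0.58, "fingers": 1},
  {"wx": 0, "wy": 0, "wz": 0, "dx": 0, "dy": 0.03, "dz": 0.58, "fingers": 1},
])

```text
clock: 10.9
eef_pos: [583.6, -41.3, 225.6]
eef_rot: [3.14, 0.0, 1.517]
wrist_force: [-1.3, 0.4, 5.2]
finger_gap: 11.6
finger_force: 15.0
```

```bash
cat > arc.py <<'E'
from h import *
v=np.load('cab.npy');c,s=np.cos(v[2]),np.sin(v[2])
W=lambda x,y:(v[0]+c*x-s*y,v[1]+s*x+c*y)
def arc(th0,th1,n,y=-30,off=19):
    "rel rows (dy=cab x, dz) for the TCP, tool y along cabinet x"
    P=lambda t:np.array([-213.6*np.sin(.1836+t),-(213.6*np.cos(.1836+t))])
    for k in range(1,n+1):
        t=th0+(th1-th0)*k/n;d=(P(t)-P(th0))/100;print(f'th {t:.3f} dy {d[0]:.3f} dz {d[1]:.3f}')
E
python3 - <<'E'
from arc import *
plan()
p=read_state()['eef_pos'];d=p[:2]-v[:2];x=c*d[0]+s*d[1];print('cab x',x,-s*d[0]+c*d[1]);th=np.arcsin(-x/213.6)-.1836;print(th,'bar z',40+213.6*np.cos(th+.1836))
arc(th,.55,6);arc(.55,.95,6);arc(.95,1.32,6)
E
```

```text
at [583.6 -41.3 225.6] yaw 1.517 roll/pitch [3.14 0.  ] F [-1.3  0.4  5.2] gap 11.6 t 10.9
cab x -66.4219932518479 -30.680127749672387
0.1326075591021211 bar z 243.0100460875064
th 0.202 dy -0.140 dz 0.051
th 0.272 dy -0.275 dz 0.112
th 0.341 dy -0.406 dz 0.182
th 0.411 dy -0.532 dz 0.261
th 0.480 dy -0.652 dz 0.348
th 0.550 dy -0.766 dz 0.444
th 0.617 dy -0.103 dz 0.099
th 0.683 dy -0.198 dz 0.204
th 0.750 dy -0.287 dz 0.316
th 0.817 dy -0.368 dz 0.433
th 0.883 dy -0.440 dz 0.555
th 0.950 dy -0.505 dz 0.682
th 1.012 dy -0.052 dz 0.121
th 1.073 dy -0.097 dz 0.245
th 1.135 dy -0.133 dz 0.371
th 1.197 dy -0.162 dz 0.500
th 1.258 dy -0.183 dz 0.630
th 1.320 dy -0.196 dz 0.761
```

>>> servo_tool([
  {"wx": 0, "wy": 0, "wz": 0, "dx": 0, "dy": -0.14, "dz": 0.05, "fingers": 1},
  {"wx": 0, "wy": 0, "wz": 0, "dx": 0, "dy": -0.275, "dz": 0.11, "fingers": 1},
  {"wx": 0, "wy": 0, "wz": 0, "dx": 0, "dy": -0.406, "dz": 0.18, "fingers": 1},
  {"wx": 0, "wy": 0, "wz": 0, "dx": 0, "dy": -0.532, "dz": 0.26, "fingers": 1},
  {"wx": 0, "wy": 0, "wz": 0, "dx": 0, "dy": -0.652, "dz": 0.348, "fingers": 1},
  {"wx": 0, "wy": 0, "wz": 0, "dx": 0, "dy": -0.766, "dz": 0.444, "fingers": 1},
])

```text
clock: 11.5
eef_pos: [506.9, -37.0, 180.8]
eef_rot: [3.139, -0.0, 1.517]
wrist_force: [2.0, 2.9, 1.4]
finger_gap: 11.3
finger_force: 15.0
```

>>> servo_tool([
  {"wx": 0, "wy": 0, "wz": 0, "dx": 0, "dy": -0.103, "dz": 0.1, "fingers": 1},
  {"wx": 0, "wy": 0, "wz": 0, "dx": 0, "dy": -0.198, "dz": 0.204, "fingers": 1},
  {"wx": 0, "wy": 0, "wz": 0, "dx": 0, "dy": -0.287, "dz": 0.316, "fingers": 1},
  {"wx": 0, "wy": 0, "wz": 0, "dx": 0, "dy": -0.368, "dz": 0.433, "fingers": 1},
  {"wx": 0, "wy": 0, "wz": 0, "dx": 0, "dy": -0.44, "dz": 0.555, "fingers": 1},
  {"wx": 0, "wy": 0, "wz": 0, "dx": 0, "dy": -0.505, "dz": 0.682, "fingers": 1},
  {"wx": 0, "wy": 0, "wz": 0, "dx": 0, "dy": -0.505, "dz": 0.682, "fingers": 1},
])

```text
clock: 12.2
eef_pos: [455.9, -34.3, 111.2]
eef_rot: [-3.141, -0.0, 1.517]
wrist_force: [2.2, 1.9, -3.8]
finger_gap: 11.5
finger_force: 15.0
```

```bash
python3 - <<'E'
from arc import *
plan()
p=read_state()['eef_pos'];d=p[:2]-v[:2];x=c*d[0]+s*d[1];print('cab x',x,-s*d[0]+c*d[1]);th=np.arctan2(-x,p[2]+18-40)-.1836;print(th,np.hypot(x,p[2]+18-40))
E
```

```text
at [455.9 -34.3 111.2] yaw 1.517 roll/pitch [-3.141 -0.   ] F [ 2.2  1.9 -3.8] gap 11.5 t 12.2
cab x -194.30279239211342 -30.679666945636
0.9568554960461453 213.79593277861525
```

Tracks the arc well. Continue down to the stop.

>>> servo_tool([
  {"wx": 0, "wy": 0, "wz": 0, "dx": 0, "dy": -0.052, "dz": 0.121, "fingers": 1},
  {"wx": 0, "wy": 0, "wz": 0, "dx": 0, "dy": -0.097, "dz": 0.245, "fingers": 1},
  {"wx": 0, "wy": 0, "wz": 0, "dx": 0, "dy": -0.133, "dz": 0.371, "fingers": 1},
  {"wx": 0, "wy": 0, "wz": 0, "dx": 0, "dy": -0.162, "dz": 0.5, "fingers": 1},
  {"wx": 0, "wy": 0, "wz": 0, "dx": 0, "dy": -0.183, "dz": 0.63, "fingers": 1},
  {"wx": 0, "wy": 0, "wz": 0, "dx": 0, "dy": -0.193, "dz": 0.73, "fingers": 1},
  {"wx": 0, "wy": 0, "wz": 0, "dx": 0, "dy": -0.196, "dz": 0.75, "fingers": 1},
  {"wx": 0, "wy": 0, "wz": 0, "dx": 0, "dy": -0.196, "dz": 0.75, "fingers": 1},
])

```text
clock: 13.0
eef_pos: [437.1, -33.4, 37.6]
eef_rot: [-3.141, -0.0, 1.517]
wrist_force: [-3.2, 3.4, 6.7]
finger_gap: 11.1
finger_force: 15.0
```

```bash
python3 - <<'E'
from arc import *
plan()
p=read_state()['eef_pos'];d=p[:2]-v[:2];x=c*d[0]+s*d[1];print('cab x',x,-s*d[0]+c*d[1]);th=np.arctan2(-x,p[2]+18-40)-.1836;print(th,np.hypot(x,p[2]+18-40))
E
```

```text
at [437.1 -33.4  37.6] yaw 1.517 roll/pitch [-3.141 -0.   ] F [-3.2  3.4  6.7] gap 11.1 t 13.0
cab x -213.17684497809537 -30.835357413205205
1.3143751903099883 213.74332623544763
```

>>> servo_tool([
  {"wx": 0, "wy": 0, "wz": 0, "dx": 0, "dy": 0, "dz": 0.03, "fingers": 1},
  {"wx": 0, "wy": 0, "wz": 0, "dx": 0, "dy": 0, "dz": 0.03, "fingers": 1},
  {"wx": 0, "wy": 0, "wz": 0, "dx": 0, "dy": 0, "dz": 0.03, "fingers": 1},
])

```text
clock: 13.3
eef_pos: [437.1, -33.6, 34.9]
eef_rot: [3.142, 0.0, 1.517]
wrist_force: [-7.6, 0.7, 13.9]
finger_gap: 11.5
finger_force: 15.0
```

>>> servo_tool([
  {"wx": 0, "wy": 0, "wz": 0, "dx": 0, "dy": 0, "dz": 0, "fingers": 0.35},
  {"wx": 0, "wy": 0, "wz": 0, "dx": 0, "dy": 0, "dz": 0, "fingers": 0.35},
  {"wx": 0, "wy": 0, "wz": 0, "dx": 0, "dy": 0, "dz": 0, "fingers": 0.35},
  {"wx": 0, "wy": 0, "wz": 0, "dx": 0, "dy": 0, "dz": -0.5, "fingers": 0.35},
  {"wx": 0, "wy": 0, "wz": 0, "dx": 0, "dy": 0, "dz": -1, "fingers": 0.35},
  {"wx": 0, "wy": 0, "wz": 0, "dx": 0, "dy": 0, "dz": -1, "fingers": 0.35},
])

```text
clock: 13.9
eef_pos: [439.5, -33.8, 139.6]
eef_rot: [3.132, 0.001, 1.517]
wrist_force: [1.1, -0.7, -0.7]
finger_gap: 30.6
finger_force: 0.0
```

```bash
python3 - <<'E'
from h import *
# far glass first, reached from behind-right
plan((440,130,190,2.3),(440,200,190,3.087))
b=snap('top','t5');a=snap('scene','s5')
for n,p in(('top',b),('sc',a)):
  for d in trace('glass_a',p)[:5]: print(n,round(d['conf'],2),cyl(p,d).round(1),p['image'][d['pixels']].mean(0).round())
cv2.imwrite('pics/t5c.png',cv2.resize(b['image'][85:265,200:440,::-1],(800,600),interpolation=2))
E
```

```text
at [439.5 -33.8 139.6] yaw 1.517 roll/pitch [3.132e+00 1.000e-03] F [ 1.1 -0.7 -0.7] gap 30.6 t 13.9
  dx 0.82 dy -0.04 dz -0.25 wz -0.196  rows>=2.6
  dx 0.771 dy 0.272 dz -0.254 wz -0.196  rows>=2.6
 -> [440. 130. 190.] 2.301
  dx 0.522 dy 0.467 dz -0 wz -0.393  rows>=5.2
 -> [440. 200. 190.] 3.087
top 0.77 [534.2 271.4] [121. 141. 134.]
top 0.75 [260.  456.3] [131.  46.  38.]
top 0.53 [350.2 127.7] [139.  51.  42.]
top 0.49 [423. 252.] [123. 143. 136.]
sc 0.97 [354.6 125.6] [109.  46.  37.]
sc 0.73 [414.5 255.2] [120. 135. 122.]
sc 0.68 [531.3 278.3] [121. 136. 123.]
```

View pics/t5c.png

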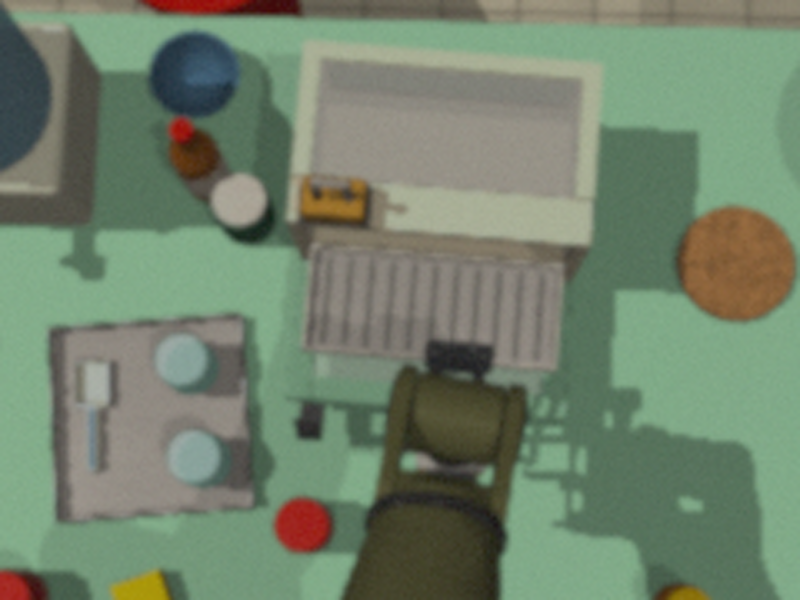

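>>> servo_tool([
  {"wx": 0, "wy": 0, "wz": -0.196, "dx": 0.82, "dy": -0.04, "dz": -0.25, "fingers": -1},
  {"wx": 0, "wy": 0, "wz": -0.196, "dx": 0.82, "dy": -0.04, "dz": -0.25, "fingers": -1},
  {"wx": 0, "wy": 0, "wz": -0.196, "dx": 0.82, "dy": -0.04, "dz": -0.25, "fingers": -1},
], newtons=20)

```text
clock: 14.4
eef_pos: [437.1, 51.4, 158.8]
eef_rot: [-3.141, -0.001, 1.917]
wrist_force: [0.1, -0.3, 0.0]
finger_gap: 50.6
finger_force: 0.0
```

>>> servo_tool([
  {"wx": 0, "wy": 0, "wz": -0.196, "dx": 0.77, "dy": 0.27, "dz": -0.25, "fingers": -1},
  {"wx": 0, "wy": 0, "wz": -0.196, "dx": 0.77, "dy": 0.27, "dz": -0.25, "fingers": -1},
  {"wx": 0, "wy": 0, "wz": -0.196, "dx": 0.77, "dy": 0.27, "dz": -0.25, "fingers": -1},
])

```text
clock: 14.7
eef_pos: [437.0, 133.1, 183.6]
eef_rot: [-3.141, -0.001, 2.31]
wrist_force: [0.2, -0.4, 0.1]
finger_gap: 74.8
finger_force: 0.0
```

>>> servo_tool([
  {"wx": 0, "wy": 0, "wz": -0.393, "dx": 0.52, "dy": 0.47, "dz": 0, "fingers": -1},
  {"wx": 0, "wy": 0, "wz": -0.393, "dx": 0.52, "dy": 0.47, "dz": 0, "fingers": -1},
  {"wx": 0, "wy": 0, "wz": -0.393, "dx": 0.52, "dy": 0.47, "dz": 0, "fingers": -1},
  {"wx": 0, "wy": 0, "wz": -0.393, "dx": 0.52, "dy": 0.47, "dz": 0, "fingers": -1},
  {"wx": 0, "wy": 0, "wz": -0.393, "dx": 0.52, "dy": 0.47, "dz": 0, "fingers": -1},
  {"wx": 0, "wy": 0, "wz": -0.393, "dx": 0.52, "dy": 0.47, "dz": 0, "fingers": -1},
  {"wx": 0, "wy": 0, "wz": -0.393, "dx": 0.52, "dy": 0.47, "dz": 0, "fingers": -1},
])

```text
clock: 15.4
eef_pos: [437.1, 200.2, 182.5]
eef_rot: [-3.141, -0.002, 3.087]
wrist_force: [0.0, 0.2, -0.6]
finger_gap: 94.0
finger_force: 0.0
```

```bash
python3 - <<'E'
from h import *
a=snap('scene','s6')
for n,p in(('sc',a),):
  for d in trace('glass_a',p)[:5]: print(n,round(d['conf'],2),cyl(p,d).round(1),p['image'][d['pixels']].mean(0).round())
plan((420,253,130,3.087),(420,253,35,3.087))
E
```

```text
sc 0.83 [530.  278.5] [122. 137. 124.]
sc 0.75 [406.5 260.6] [126. 143. 129.]
sc 0.67 [355.  125.5] [111.  47.  38.]
sc 0.65 [263.6 455.9] [106.  41.  33.]
at [437.2 200.3 182.9] yaw 3.085 roll/pitch [-3.141e+00 -2.000e-03] F [0.6 1.2 0.4] gap 94.1 t 15.5
  dx 0.202 dy 0.517 dz 0.529 wz -0.001  rows>=1.5
 -> [420. 253. 130.] 3.087
  dx -0 dy -0 dz 0.95 wz 0  rows>=1.9
 -> [420. 253.  35.] 3.087
```

>>> servo_tool([
  {"wx": 0, "wy": 0, "wz": 0, "dx": 0.19, "dy": 0.52, "dz": 0.5, "fingers": -1},
  {"wx": 0, "wy": 0, "wz": 0, "dx": 0.19, "dy": 0.52, "dz": 0.52, "fingers": -1},
  {"wx": 0, "wy": 0, "wz": 0, "dx": 0.19, "dy": 0.52, "dz": 0.52, "fingers": -1},
  {"wx": 0, "wy": 0, "wz": 0, "dx": 0.19, "dy": 0.52, "dz": 0.52, "fingers": -1},
])

```text
clock: 15.9
eef_pos: [421.5, 253.1, 132.0]
eef_rot: [-3.141, -0.001, 3.087]
wrist_force: [-0.4, -1.0, 0.1]
finger_gap: 93.7
finger_force: 0.0
```

```bash
python3 - <<'E'
from h import *
a=snap('scene','s7')
cv2.imwrite('pics/s7c.png',cv2.resize(a['image'][150:270,340:490,::-1],(750,600),interpolation=2))
plan((420,253,35,3.087))
E
```

```text
at [421.9 253.  132.6] yaw 3.086 roll/pitch [3.141e+00 1.000e-03] F [ 0.  -0.4  0.5] gap 94.2 t 15.9
  dx 0.019 dy -0.001 dz 0.976 wz -0  rows>=2.0
 -> [420. 253.  35.] 3.086
```

View pics/s7c.png

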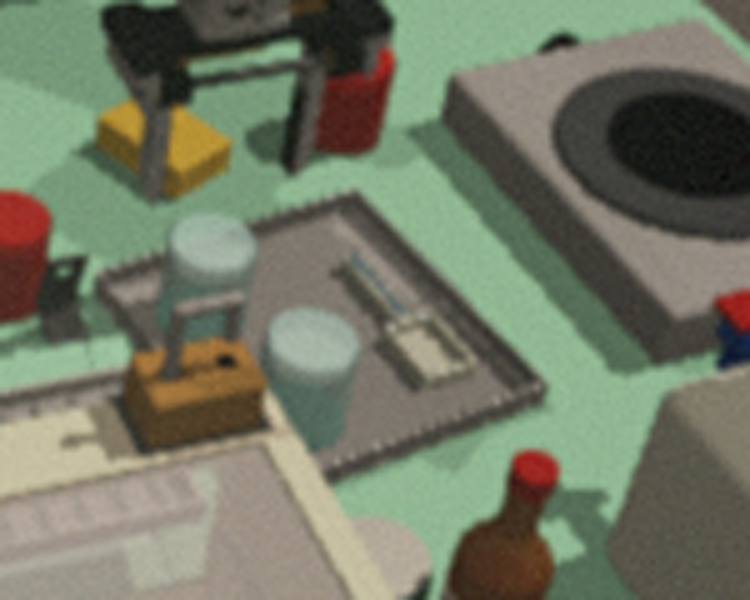

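```bash
python3 - <<'E'
from h import *
a=snap('scene');b=snap('top')
print(onplane(a,(382.2,198.2),79).round(1),onplane(a,(340+313/5-.4,150+338/5-.4),79).round(1))
# tops in t5c: scale 3.333 offset 200,85
for u in((196,457),(184,362)): print(onplane(b,(200+u[0]/3.333-.4,85+u[1]/3.333-.4),79).round(1), tri([a,b],[(382.2,198.2) if u[0]==196 else (402.2,217.2),(200+u[0]/3.333-.4,85+u[1]/3.333-.4)]).round(1))
E
```

```text
[426.4 251.8  79. ] [533.  272.4  79. ]
[421.3 251.5  79. ] [422.1 253.3  74.8]
[528.7 270.5  79. ] [529.9 272.7  75.9]
```

Glass tops measured at (423, 252) and (531, 272), about 75–79 mm high. Grasp the near one.

>>> servo_tool([
  {"wx": 0, "wy": 0, "wz": 0, "dx": -0.01, "dy": 0, "dz": 0.4, "fingers": -1},
  {"wx": 0, "wy": 0, "wz": 0, "dx": -0.01, "dy": 0, "dz": 0.75, "fingers": -1},
  {"wx": 0, "wy": 0, "wz": 0, "dx": -0.01, "dy": 0, "dz": 0.97, "fingers": -1},
  {"wx": 0, "wy": 0, "wz": 0, "dx": -0.01, "dy": 0, "dz": 0.97, "fingers": -1},
  {"wx": 0, "wy": 0, "wz": 0, "dx": -0.01, "dy": 0, "dz": 0.97, "fingers": 1},
  {"wx": 0, "wy": 0, "wz": 0, "dx": -0.01, "dy": 0, "dz": 0.97, "fingers": 1},
  {"wx": 0, "wy": 0, "wz": 0, "dx": -0.01, "dy": 0, "dz": 0.97, "fingers": 1},
  {"wx": 0, "wy": 0, "wz": 0, "dx": -0.01, "dy": 0, "dz": 0.97, "fingers": 1},
  {"wx": 0, "wy": 0, "wz": 0, "dx": -0.01, "dy": 0, "dz": 0.97, "fingers": 1},
], newtons=20)

```text
clock: 16.95
eef_pos: [422.8, 253.5, 35.8]
eef_rot: [3.141, 0.001, 3.087]
wrist_force: [-1.1, -0.9, 6.6]
finger_gap: 63.9
finger_force: 20.0
```

>>> servo_tool([
  {"wx": 0, "wy": 0, "wz": 0, "dx": 0, "dy": 0, "dz": -0.2, "fingers": 1},
  {"wx": 0, "wy": 0, "wz": 0, "dx": 0, "dy": 0, "dz": -0.5, "fingers": 1},
  {"wx": 0, "wy": 0, "wz": 0, "dx": 0, "dy": 0, "dz": -0.8, "fingers": 1},
  {"wx": 0, "wy": 0, "wz": 0, "dx": 0, "dy": 0, "dz": -1, "fingers": 1},
])

```text
clock: 17.35
eef_pos: [422.6, 253.4, 136.9]
eef_rot: [3.141, 0.001, 3.087]
wrist_force: [0.4, -0.9, -2.5]
finger_gap: 64.0
finger_force: 20.0
```

>>> servo_tool([
  {"wx": 0, "wy": 0, "wz": 0, "dx": 0, "dy": 0, "dz": -0.3, "fingers": 1},
  {"wx": 0, "wy": 0, "wz": 0, "dx": 0, "dy": 0, "dz": -0.6, "fingers": 1},
  {"wx": 0, "wy": 0, "wz": 0, "dx": 0, "dy": 0, "dz": -0.6, "fingers": 1},
])

```text
clock: 17.65
eef_pos: [423.6, 253.9, 198.6]
eef_rot: [3.139, 0.005, 3.087]
wrist_force: [0.4, 0.5, -2.3]
finger_gap: 63.4
finger_force: 20.0
```

```bash
python3 - <<'E'
from arc import *
print(W(-58,-70),W(-58,45))
plan((440,150,195,3.087),(590,-81,195,3.087),(590,-81,135,3.087))
E
```

```text
(np.float64(589.8905249573536), np.float64(-80.9901815709784)) (np.float64(596.1955107911108), np.float64(33.836849887803645))
at [423.6 253.9 198.6] yaw 3.087 roll/pitch [3.139 0.005] F [ 0.4  0.5 -2.3] gap 63.4 t 17.6
  dx -0.11 dy -0.51 dz 0.02 wz -0  rows>=1.0
  dx -0.111 dy -0.518 dz 0.016 wz -0  rows>=1.1
 -> [440. 150. 195.] 3.087
  dx -0.54 dy -0.74 dz -0 wz -0  rows>=1.8
  dx -0.54 dy -0.74 dz -0 wz -0  rows>=1.8
  dx -0.544 dy -0.745 dz -0 wz -0  rows>=1.8
 -> [590. -81. 195.] 3.087
  dx 0 dy -0 dz 0.6 wz -0  rows>=1.2
 -> [590. -81. 135.] 3.087
```

>>> servo_tool([
  {"wx": 0, "wy": 0, "wz": 0, "dx": -0.07, "dy": -0.3, "dz": 0, "fingers": 1},
  {"wx": 0, "wy": 0, "wz": 0, "dx": -0.15, "dy": -0.7, "dz": 0, "fingers": 1},
  {"wx": 0, "wy": 0, "wz": 0, "dx": -0.22, "dy": -1, "dz": 0, "fingers": 1},
])

```text
clock: 17.95
eef_pos: [438.4, 150.6, 193.8]
eef_rot: [-3.141, -0.001, 3.087]
wrist_force: [0.5, 0.3, -1.1]
finger_gap: 63.3
finger_force: 20.0
```

>>> servo_tool([
  {"wx": 0, "wy": 0, "wz": 0, "dx": -0.27, "dy": -0.37, "dz": 0, "fingers": 1},
  {"wx": 0, "wy": 0, "wz": 0, "dx": -0.54, "dy": -0.74, "dz": 0, "fingers": 1},
])

```text
clock: 18.15
eef_pos: [488.8, 73.9, 194.1]
eef_rot: [-3.142, -0.001, 3.087]
wrist_force: [0.8, 0.6, -1.3]
finger_gap: 64.0
finger_force: 20.0
```

>>> servo_tool([
  {"wx": 0, "wy": 0, "wz": 0, "dx": -0.27, "dy": -0.37, "dz": 0, "fingers": 1},
  {"wx": 0, "wy": 0, "wz": 0, "dx": -0.54, "dy": -0.74, "dz": 0, "fingers": 1},
])

```text
clock: 18.35
eef_pos: [538.9, -3.2, 193.7]
eef_rot: [3.142, -0.001, 3.087]
wrist_force: [0.8, -0.8, -1.5]
finger_gap: 63.5
finger_force: 20.0
```

>>> servo_tool([
  {"wx": 0, "wy": 0, "wz": 0, "dx": -0.25, "dy": -0.35, "dz": 0, "fingers": 1},
  {"wx": 0, "wy": 0, "wz": 0, "dx": -0.45, "dy": -0.65, "dz": 0, "fingers": 1},
  {"wx": 0, "wy": 0, "wz": 0, "dx": -0.55, "dy": -0.78, "dz": 0, "fingers": 1},
  {"wx": 0, "wy": 0, "wz": 0, "dx": -0.55, "dy": -0.78, "dz": 0, "fingers": 1},
  {"wx": 0, "wy": 0, "wz": 0, "dx": -0.55, "dy": -0.78, "dz": 0, "fingers": 1},
])

```text
clock: 18.85
eef_pos: [588.7, -82.0, 193.7]
eef_rot: [3.141, -0.002, 3.087]
wrist_force: [-0.4, -0.5, -2.0]
finger_gap: 63.7
finger_force: 20.0
```

```bash
python3 - <<'E'
from arc import *
plan((590,-81,137,3.087))
a=snap('scene','s8')
cv2.imwrite('pics/s8c.png',cv2.resize(a['image'][150:310,260:460,::-1],(750,600),interpolation=2))
E
```

```text
at [588.7 -82.  193.7] yaw 3.087 roll/pitch [ 3.141e+00 -2.000e-03] F [-0.4 -0.5 -2. ] gap 63.7 t 18.9
  dx -0.012 dy 0.011 dz 0.567 wz -0  rows>=1.1
 -> [590. -81. 137.] 3.087
```

View pics/s8c.png

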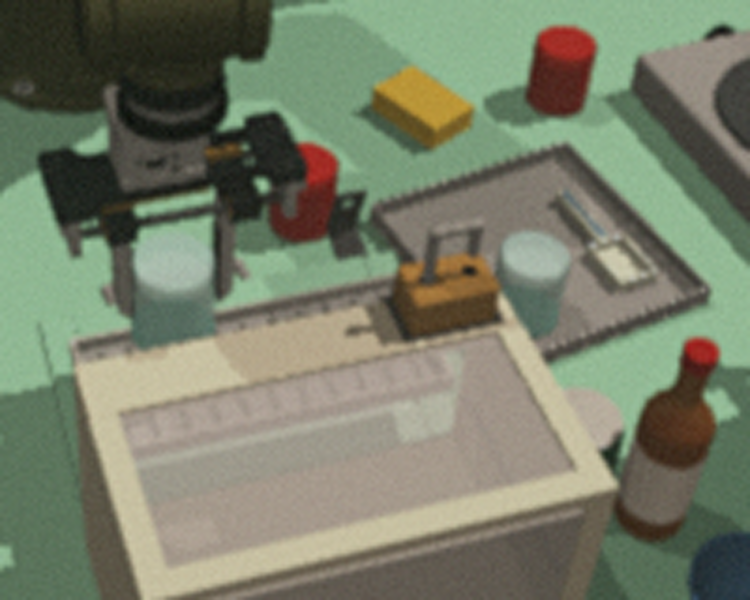

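>>> servo_tool([
  {"wx": 0, "wy": 0, "wz": 0, "dx": -0.01, "dy": 0.01, "dz": 0.25, "fingers": 1},
  {"wx": 0, "wy": 0, "wz": 0, "dx": -0.01, "dy": 0.01, "dz": 0.45, "fingers": 1},
  {"wx": 0, "wy": 0, "wz": 0, "dx": -0.01, "dy": 0.01, "dz": 0.55, "fingers": 1},
  {"wx": 0, "wy": 0, "wz": 0, "dx": -0.01, "dy": 0.01, "dz": 0.58, "fingers": 1},
  {"wx": 0, "wy": 0, "wz": 0, "dx": -0.01, "dy": 0.01, "dz": 0.6, "fingers": 1},
  {"wx": 0, "wy": 0, "wz": 0, "dx": -0.01, "dy": 0.01, "dz": 0.61, "fingers": 1},
  {"wx": 0, "wy": 0, "wz": 0, "dx": -0.01, "dy": 0.01, "dz": 0.61, "fingers": 1},
])

```text
clock: 19.6
eef_pos: [590.6, -81.4, 134.6]
eef_rot: [-3.141, 0.001, 3.087]
wrist_force: [-1.0, 1.0, -2.4]
finger_gap: 63.7
finger_force: 20.0
```

>>> servo_tool([
  {"wx": 0, "wy": 0, "wz": 0, "dx": 0, "dy": 0, "dz": 0.01, "fingers": 1},
  {"wx": 0, "wy": 0, "wz": 0, "dx": 0, "dy": 0, "dz": 0.02, "fingers": 1},
  {"wx": 0, "wy": 0, "wz": 0, "dx": 0, "dy": 0, "dz": 0.025, "fingers": 1},
  {"wx": 0, "wy": 0, "wz": 0, "dx": 0, "dy": 0, "dz": 0.025, "fingers": 1},
])

```text
clock: 20.0
eef_pos: [590.4, -81.5, 131.8]
eef_rot: [-3.142, 0.0, 3.087]
wrist_force: [-1.6, -1.2, 2.3]
finger_gap: 63.5
finger_force: 20.0
```

>>> servo_tool([
  {"wx": 0, "wy": 0, "wz": 0, "dx": 0, "dy": 0, "dz": 0, "fingers": -1},
  {"wx": 0, "wy": 0, "wz": 0, "dx": 0, "dy": 0, "dz": 0, "fingers": -1},
  {"wx": 0, "wy": 0, "wz": 0, "dx": 0, "dy": 0, "dz": 0, "fingers": -1},
  {"wx": 0, "wy": 0, "wz": 0, "dx": 0, "dy": 0, "dz": 0, "fingers": -1},
  {"wx": 0, "wy": 0, "wz": 0, "dx": 0, "dy": 0, "dz": -0.4, "fingers": -1},
  {"wx": 0, "wy": 0, "wz": 0, "dx": 0, "dy": 0, "dz": -0.8, "fingers": -1},
  {"wx": 0, "wy": 0, "wz": 0, "dx": 0, "dy": 0, "dz": -0.8, "fingers": -1},
])

```text
clock: 20.7
eef_pos: [592.1, -81.7, 217.1]
eef_rot: [-3.14, 0.008, 3.087]
wrist_force: [-1.2, 0.2, 0.6]
finger_gap: 93.8
finger_force: 0.0
```

```bash
python3 - <<'E'
from h import *
a=snap('scene','s9');b=snap('top')
for n,p in(('sc',a),('t',b)):
  for d in trace('glass_a',p)[:6]: print(n,round(d['conf'],2),cyl(p,d).round(1),'rack:',cyl(p,d,(99,175)).round(1),p['image'][d['pixels']].mean(0).round())
plan((531,270,210,3.087),(531,272,130,3.087),(531,272,35,3.087))
E
```

```text
sc 0.97 [532.1 278.5] rack: [611.5 218.9] [124. 139. 127.]
sc 0.92 [267.  454.2] rack: [372.2 377.6] [107.  44.  36.]
sc 0.8 [367.9 125.1] rack: [463.3  80.5] [100.  44.  36.]
sc 0.67 [473.9 -45.1] rack: [559.  -73.1] [158. 176. 160.]
t 0.84 [533.1 272.9] rack: [519.4 255.5] [126. 147. 139.]
t 0.72 [348.7 127.9] rack: [346.5 119.4] [148.  46.  38.]
t 0.57 [260.5 456.5] rack: [263.8 427.7] [136.  49.  41.]
at [589.9 -81.3 210.2] yaw 3.087 roll/pitch [ 3.141e+00 -2.000e-03] F [ 1.1 -0.4 -0.1] gap 94.0 t 20.9
  dx 0.2 dy 0.87 dz 0 wz -0  rows>=1.8
  dx 0.19 dy 0.87 dz 0 wz -0  rows>=1.8
  dx 0.2 dy 0.87 dz 0 wz -0  rows>=1.8
  dx 0.19 dy 0.866 dz 0.002 wz -0  rows>=1.8
 -> [531. 270. 210.] 3.087
  dx 0.002 dy 0.02 dz 0.8 wz -0  rows>=1.6
 -> [531. 272. 130.] 3.087
  dx -0 dy -0 dz 0.95 wz -0  rows>=1.9
 -> [531. 272.  35.] 3.087
```

>>> servo_tool([
  {"wx": 0, "wy": 0, "wz": 0, "dx": 0.2, "dy": 0.87, "dz": 0, "fingers": -1},
  {"wx": 0, "wy": 0, "wz": 0, "dx": 0.2, "dy": 0.87, "dz": 0, "fingers": -1},
])

```text
clock: 21.1
eef_pos: [574.2, 7.6, 209.8]
eef_rot: [3.141, -0.003, 3.085]
wrist_force: [-0.0, 1.1, -0.6]
finger_gap: 94.1
finger_force: 0.0
```

>>> servo_tool([
  {"wx": 0, "wy": 0, "wz": 0, "dx": 0.19, "dy": 0.87, "dz": 0, "fingers": -1},
  {"wx": 0, "wy": 0, "wz": 0, "dx": 0.19, "dy": 0.87, "dz": 0, "fingers": -1},
])

```text
clock: 21.3
eef_pos: [559.8, 96.6, 210.1]
eef_rot: [-3.141, -0.002, 3.087]
wrist_force: [0.2, 0.3, -0.5]
finger_gap: 93.9
finger_force: 0.0
```

>>> servo_tool([
  {"wx": 0, "wy": 0, "wz": 0, "dx": 0.2, "dy": 0.87, "dz": 0, "fingers": -1},
  {"wx": 0, "wy": 0, "wz": 0, "dx": 0.2, "dy": 0.87, "dz": 0, "fingers": -1},
])

```text
clock: 21.5
eef_pos: [544.6, 184.6, 210.1]
eef_rot: [-3.141, -0.002, 3.087]
wrist_force: [0.4, -0.2, -0.0]
finger_gap: 93.9
finger_force: 0.0
```

>>> servo_tool([
  {"wx": 0, "wy": 0, "wz": 0, "dx": 0.19, "dy": 0.88, "dz": 0, "fingers": -1},
  {"wx": 0, "wy": 0, "wz": 0, "dx": 0.19, "dy": 0.88, "dz": 0, "fingers": -1},
  {"wx": 0, "wy": 0, "wz": 0, "dx": 0.19, "dy": 0.88, "dz": 0.4, "fingers": -1},
  {"wx": 0, "wy": 0, "wz": 0, "dx": 0.19, "dy": 0.88, "dz": 0.8, "fingers": -1},
  {"wx": 0, "wy": 0, "wz": 0, "dx": 0.19, "dy": 0.88, "dz": 0.8, "fingers": -1},
  {"wx": 0, "wy": 0, "wz": 0, "dx": 0.19, "dy": 0.88, "dz": 0.8, "fingers": -1},
])

```text
clock: 22.1
eef_pos: [531.5, 271.1, 131.6]
eef_rot: [-3.141, -0.001, 3.087]
wrist_force: [0.6, 0.3, 0.8]
finger_gap: 94.2
finger_force: 0.0
```

```bash
python3 - <<'E'
from h import *
a=snap('scene')
for n,p in(('sc',a),):
  for d in trace('glass_a',p)[:6]: print(n,round(d['conf'],2),d['location'],cyl(p,d).round(1),'rack:',cyl(p,d,(99,175)).round(1))
plan((531,273,35,3.087))
E
```

```text
sc 0.89 [340.6, 199.6] [353.9 125.9] rack: [450.7  81.2]
sc 0.79 [404.2, 225.7] [530.4 279.7] rack: [610. 220.]
sc 0.75 [305.7, 234.0] [474.5 -45.4] rack: [559.6 -73.4]
at [532.5 271.4 133.5] yaw 3.086 roll/pitch [3.14e+00 2.00e-03] F [0.1 0.8 0.2] gap 93.9 t 22.2
  dx 0.015 dy 0.015 dz 0.985 wz -0  rows>=2.0
 -> [531. 273.  35.] 3.086
```

>>> servo_tool([
  {"wx": 0, "wy": 0, "wz": 0, "dx": 0, "dy": 0.02, "dz": 0.4, "fingers": -1},
  {"wx": 0, "wy": 0, "wz": 0, "dx": 0, "dy": 0.02, "dz": 0.75, "fingers": -1},
  {"wx": 0, "wy": 0, "wz": 0, "dx": 0, "dy": 0.02, "dz": 0.97, "fingers": -1},
  {"wx": 0, "wy": 0, "wz": 0, "dx": 0, "dy": 0.02, "dz": 0.97, "fingers": -1},
  {"wx": 0, "wy": 0, "wz": 0, "dx": 0, "dy": 0.02, "dz": 0.97, "fingers": 1},
  {"wx": 0, "wy": 0, "wz": 0, "dx": 0, "dy": 0.02, "dz": 0.97, "fingers": 1},
  {"wx": 0, "wy": 0, "wz": 0, "dx": 0, "dy": 0.02, "dz": 0.97, "fingers": 1},
  {"wx": 0, "wy": 0, "wz": 0, "dx": 0, "dy": 0.02, "dz": 0.97, "fingers": 1},
  {"wx": 0, "wy": 0, "wz": 0, "dx": 0, "dy": 0.02, "dz": 0.97, "fingers": 1},
])

```text
clock: 23.1
eef_pos: [532.1, 273.5, 35.4]
eef_rot: [3.141, 0.001, 3.087]
wrist_force: [-2.0, -1.2, 7.5]
finger_gap: 63.7
finger_force: 20.0
```

>>> servo_tool([
  {"wx": 0, "wy": 0, "wz": 0, "dx": 0, "dy": 0, "dz": -0.2, "fingers": 1},
  {"wx": 0, "wy": 0, "wz": 0, "dx": 0, "dy": 0, "dz": -0.5, "fingers": 1},
  {"wx": 0, "wy": 0, "wz": 0, "dx": 0, "dy": 0, "dz": -0.8, "fingers": 1},
  {"wx": 0, "wy": 0, "wz": 0, "dx": 0, "dy": 0, "dz": -1, "fingers": 1},
])

```text
clock: 23.5
eef_pos: [532.0, 273.5, 136.6]
eef_rot: [3.141, 0.001, 3.087]
wrist_force: [-0.6, 0.1, -2.2]
finger_gap: 63.5
finger_force: 20.0
```

>>> servo_tool([
  {"wx": 0, "wy": 0, "wz": 0, "dx": 0, "dy": 0, "dz": -0.3, "fingers": 1},
  {"wx": 0, "wy": 0, "wz": 0, "dx": 0, "dy": 0, "dz": -0.6, "fingers": 1},
  {"wx": 0, "wy": 0, "wz": 0, "dx": 0, "dy": 0, "dz": -0.6, "fingers": 1},
])

```text
clock: 23.8
eef_pos: [532.9, 273.9, 198.6]
eef_rot: [3.139, 0.006, 3.087]
wrist_force: [-0.0, 0.4, -2.4]
finger_gap: 63.6
finger_force: 20.0
```

```bash
python3 - <<'E'
from h import *
plan((530,150,195,3.087),(596,34,195,3.087),(596,34,137,3.087))
E
```

```text
at [532.9 273.9 198.6] yaw 3.087 roll/pitch [3.139 0.006] F [-0.   0.4 -2.4] gap 63.6 t 23.8
  dx -0.02 dy -0.62 dz 0.02 wz -0  rows>=1.2
  dx -0.019 dy -0.619 dz 0.016 wz -0  rows>=1.2
 -> [530. 150. 195.] 3.087
  dx -0.36 dy -0.56 dz 0 wz -0  rows>=1.3
  dx -0.363 dy -0.562 dz 0 wz -0  rows>=1.3
 -> [596.  34. 195.] 3.087
  dx 0 dy 0 dz 0.58 wz -0  rows>=1.2
 -> [596.  34. 137.] 3.087
```

>>> servo_tool([
  {"wx": 0, "wy": 0, "wz": 0, "dx": -0.01, "dy": -0.31, "dz": 0, "fingers": 1},
  {"wx": 0, "wy": 0, "wz": 0, "dx": -0.02, "dy": -0.62, "dz": 0, "fingers": 1},
])

```text
clock: 24.0
eef_pos: [529.6, 210.8, 193.0]
eef_rot: [-3.141, -0.002, 3.088]
wrist_force: [-0.7, -1.4, -2.0]
finger_gap: 63.9
finger_force: 20.0
```

>>> servo_tool([
  {"wx": 0, "wy": 0, "wz": 0, "dx": -0.01, "dy": -0.31, "dz": 0, "fingers": 1},
  {"wx": 0, "wy": 0, "wz": 0, "dx": -0.02, "dy": -0.62, "dz": 0, "fingers": 1},
])

```text
clock: 24.2
eef_pos: [528.2, 148.1, 193.2]
eef_rot: [-3.141, -0.002, 3.087]
wrist_force: [0.3, 0.4, -2.8]
finger_gap: 63.6
finger_force: 20.0
```

>>> servo_tool([
  {"wx": 0, "wy": 0, "wz": 0, "dx": -0.18, "dy": -0.28, "dz": 0, "fingers": 1},
  {"wx": 0, "wy": 0, "wz": 0, "dx": -0.36, "dy": -0.56, "dz": 0, "fingers": 1},
])

```text
clock: 24.4
eef_pos: [561.6, 90.2, 193.5]
eef_rot: [-3.141, -0.001, 3.087]
wrist_force: [0.2, 0.1, -2.1]
finger_gap: 63.8
finger_force: 20.0
```

>>> servo_tool([
  {"wx": 0, "wy": 0, "wz": 0, "dx": -0.18, "dy": -0.28, "dz": 0, "fingers": 1},
  {"wx": 0, "wy": 0, "wz": 0, "dx": -0.3, "dy": -0.48, "dz": 0, "fingers": 1},
  {"wx": 0, "wy": 0, "wz": 0, "dx": -0.37, "dy": -0.57, "dz": 0, "fingers": 1},
  {"wx": 0, "wy": 0, "wz": 0, "dx": -0.37, "dy": -0.57, "dz": 0.2, "fingers": 1},
  {"wx": 0, "wy": 0, "wz": 0, "dx": -0.37, "dy": -0.57, "dz": 0.4, "fingers": 1},
  {"wx": 0, "wy": 0, "wz": 0, "dx": -0.37, "dy": -0.57, "dz": 0.5, "fingers": 1},
  {"wx": 0, "wy": 0, "wz": 0, "dx": -0.37, "dy": -0.57, "dz": 0.5, "fingers": 1},
  {"wx": 0, "wy": 0, "wz": 0, "dx": -0.37, "dy": -0.57, "dz": 0.5, "fingers": 1},
])

```text
clock: 25.2
eef_pos: [595.7, 32.8, 145.0]
eef_rot: [3.142, 0.0, 3.087]
wrist_force: [0.5, 0.4, -2.1]
finger_gap: 63.9
finger_force: 20.0
```

```bash
python3 - <<'E'
from h import *
plan((596,34,131.5,3.087))
E
```

```text
at [595.7  32.8 145. ] yaw 3.087 roll/pitch [3.142 0.   ] F [ 0.5  0.4 -2.1] gap 63.9 t 25.2
  dx -0.002 dy 0.012 dz 0.135 wz 0  rows>=0.3
 -> [596.  34. 131.] 3.087
```

>>> servo_tool([
  {"wx": 0, "wy": 0, "wz": 0, "dx": 0, "dy": 0, "dz": 0.08, "fingers": 1},
  {"wx": 0, "wy": 0, "wz": 0, "dx": 0, "dy": 0, "dz": 0.11, "fingers": 1},
  {"wx": 0, "wy": 0, "wz": 0, "dx": 0, "dy": 0, "dz": 0.125, "fingers": 1},
  {"wx": 0, "wy": 0, "wz": 0, "dx": 0, "dy": 0, "dz": 0.135, "fingers": 1},
  {"wx": 0, "wy": 0, "wz": 0, "dx": 0, "dy": 0, "dz": 0.135, "fingers": 1},
  {"wx": 0, "wy": 0, "wz": 0, "dx": 0, "dy": 0, "dz": 0.135, "fingers": 1},
])

```text
clock: 25.8
eef_pos: [595.7, 32.5, 131.4]
eef_rot: [3.142, 0.0, 3.087]
wrist_force: [-3.3, 0.3, 3.0]
finger_gap: 63.9
finger_force: 20.0
```

>>> servo_tool([
  {"wx": 0, "wy": 0, "wz": 0, "dx": 0, "dy": 0, "dz": 0, "fingers": -0.7},
  {"wx": 0, "wy": 0, "wz": 0, "dx": 0, "dy": 0, "dz": 0, "fingers": -0.7},
  {"wx": 0, "wy": 0, "wz": 0, "dx": 0, "dy": 0, "dz": 0, "fingers": -0.7},
  {"wx": 0, "wy": 0, "wz": 0, "dx": 0, "dy": 0, "dz": 0, "fingers": -0.7},
  {"wx": 0, "wy": 0, "wz": 0, "dx": 0, "dy": 0, "dz": -0.4, "fingers": -0.7},
  {"wx": 0, "wy": 0, "wz": 0, "dx": 0, "dy": 0, "dz": -0.8, "fingers": -0.7},
  {"wx": 0, "wy": 0, "wz": 0, "dx": 0, "dy": 0, "dz": -0.8, "fingers": -0.7},
])

```text
clock: 26.5
eef_pos: [597.4, 32.5, 216.6]
eef_rot: [3.141, 0.009, 3.087]
wrist_force: [-0.2, 0.4, 0.3]
finger_gap: 79.9
finger_force: 0.0
```

```bash
python3 - <<'E'
from h import *
a=snap('scene','s10')
cv2.imwrite('pics/s10c.png',cv2.resize(a['image'][150:310,260:460,::-1],(750,600),interpolation=2))
plan((440,10,210,2.3),(440,-33,170,1.517),(440,-33,40,1.517))
E
```

```text
at [596.5  32.5 213.5] yaw 3.087 roll/pitch [3.141 0.005] F [-0.1  0.7 -0. ] gap 79.7 t 26.6
  dx 0.78 dy -0.15 dz 0.02 wz 0.197  rows>=2.6
  dx 0.65 dy -0.443 dz 0.015 wz 0.196  rows>=2.6
 -> [440.  10. 210.] 2.301
  dx -0.32 dy -0.287 dz 0.4 wz 0.392  rows>=5.2
 -> [440. -33. 170.] 1.517
  dx -0 dy 0 dz 0.65 wz -0  rows>=1.3
  dx -0 dy 0 dz 0.65 wz -0  rows>=1.3
 -> [440. -33.  40.] 1.517
```

View pics/s10c.png

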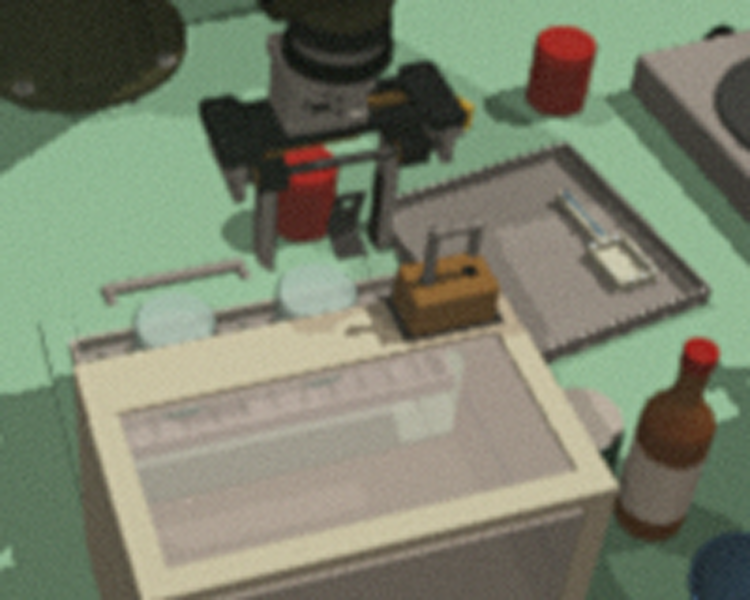

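>>> servo_tool([
  {"wx": 0, "wy": 0, "wz": 0.197, "dx": 0.78, "dy": -0.15, "dz": 0, "fingers": 0.3},
  {"wx": 0, "wy": 0, "wz": 0.197, "dx": 0.78, "dy": -0.15, "dz": 0, "fingers": 0.3},
  {"wx": 0, "wy": 0, "wz": 0.197, "dx": 0.78, "dy": -0.15, "dz": 0, "fingers": 0.3},
], newtons=20)

```text
clock: 26.85
eef_pos: [514.2, 21.5, 210.0]
eef_rot: [-3.141, -0.002, 2.687]
wrist_force: [0.5, 0.1, 0.4]
finger_gap: 59.4
finger_force: 0.0
```

>>> servo_tool([
  {"wx": 0, "wy": 0, "wz": 0.196, "dx": 0.65, "dy": -0.44, "dz": 0, "fingers": 0.3},
  {"wx": 0, "wy": 0, "wz": 0.196, "dx": 0.65, "dy": -0.44, "dz": 0, "fingers": 0.3},
  {"wx": 0, "wy": 0, "wz": 0.196, "dx": 0.65, "dy": -0.44, "dz": 0, "fingers": 0.3},
])

```text
clock: 27.15
eef_pos: [436.6, 10.1, 210.1]
eef_rot: [-3.14, -0.001, 2.295]
wrist_force: [-0.2, -0.8, -0.1]
finger_gap: 35.7
finger_force: 0.0
```

>>> servo_tool([
  {"wx": 0, "wy": 0, "wz": 0.392, "dx": -0.32, "dy": -0.29, "dz": 0.4, "fingers": 0.3},
  {"wx": 0, "wy": 0, "wz": 0.392, "dx": -0.32, "dy": -0.29, "dz": 0.4, "fingers": 0.3},
  {"wx": 0, "wy": 0, "wz": 0.392, "dx": -0.32, "dy": -0.29, "dz": 0.4, "fingers": 0.3},
  {"wx": 0, "wy": 0, "wz": 0.392, "dx": -0.32, "dy": -0.29, "dz": 0.4, "fingers": 0.3},
  {"wx": 0, "wy": 0, "wz": 0.392, "dx": -0.32, "dy": -0.29, "dz": 0.4, "fingers": 0.3},
  {"wx": 0, "wy": 0, "wz": 0.392, "dx": -0.32, "dy": -0.29, "dz": 0.4, "fingers": 0.3},
  {"wx": 0, "wy": 0, "wz": 0.392, "dx": -0.32, "dy": -0.29, "dz": 0.4, "fingers": 0.3},
  {"wx": 0, "wy": 0, "wz": 0.392, "dx": -0.32, "dy": -0.29, "dz": 0.4, "fingers": 0.3},
])

```text
clock: 27.95
eef_pos: [438.7, -32.8, 170.3]
eef_rot: [-3.141, -0.0, 1.518]
wrist_force: [0.4, 0.0, -0.8]
finger_gap: 32.9
finger_force: 0.0
```

```bash
python3 - <<'E'
from arc import *
plan((437.5,-33.4,100,1.517),(437.5,-33.4,40,1.517))
arc(1.3,.95,6);arc(.95,.55,7);arc(.55,0.05,8);arc(.05,-.03,3)
E
```

```text
at [438.7 -32.8 170.3] yaw 1.518 roll/pitch [-3.141 -0.   ] F [ 0.4  0.  -0.8] gap 32.9 t 27.9
  dx -0.006 dy -0.011 dz 0.703 wz 0.001  rows>=1.4
 -> [438. -33. 100.] 1.516
  dx -0 dy -0 dz 0.6 wz -0  rows>=1.2
 -> [438. -33.  40.] 1.516
th 1.242 dy 0.014 dz -0.124
th 1.183 dy 0.036 dz -0.246
th 1.125 dy 0.065 dz -0.368
th 1.067 dy 0.101 dz -0.487
th 1.008 dy 0.143 dz -0.604
th 0.950 dy 0.193 dz -0.718
th 0.893 dy 0.055 dz -0.109
th 0.836 dy 0.116 dz -0.215
th 0.779 dy 0.183 dz -0.317
th 0.721 dy 0.255 dz -0.415
th 0.664 dy 0.333 dz -0.509
th 0.607 dy 0.417 dz -0.598
th 0.550 dy 0.505 dz -0.682
th 0.488 dy 0.102 dz -0.086
th 0.425 dy 0.209 dz -0.166
th 0.363 dy 0.321 dz -0.239
th 0.300 dy 0.437 dz -0.305
th 0.238 dy 0.557 dz -0.363
th 0.175 dy 0.680 dz -0.414
th 0.113 dy 0.807 dz -0.456
th 0.050 dy 0.936 dz -0.491
th 0.023 dy 0.056 dz -0.012
th -0.003 dy 0.111 dz -0.023
th -0.030 dy 0.168 dz -0.033
```

>>> servo_tool([
  {"wx": 0, "wy": 0, "wz": 0, "dx": 0, "dy": -0.01, "dz": 0.4, "fingers": 0.3},
  {"wx": 0, "wy": 0, "wz": 0, "dx": 0, "dy": -0.01, "dz": 0.7, "fingers": 0.3},
  {"wx": 0, "wy": 0, "wz": 0, "dx": 0, "dy": -0.01, "dz": 0.7, "fingers": 0.3},
])

```text
clock: 28.25
eef_pos: [435.9, -32.5, 97.9]
eef_rot: [-3.135, -0.001, 1.518]
wrist_force: [0.5, -0.2, 0.5]
finger_gap: 32.8
finger_force: 0.0
```

>>> servo_tool([
  {"wx": 0, "wy": 0, "wz": 0, "dx": 0, "dy": 0, "dz": 0.4, "fingers": 0.3},
  {"wx": 0, "wy": 0, "wz": 0, "dx": 0, "dy": 0, "dz": 0.58, "fingers": 0.3},
  {"wx": 0, "wy": 0, "wz": 0, "dx": 0, "dy": 0, "dz": 0.6, "fingers": 0.3},
  {"wx": 0, "wy": 0, "wz": 0, "dx": 0, "dy": 0, "dz": 0.6, "fingers": 1},
  {"wx": 0, "wy": 0, "wz": 0, "dx": 0, "dy": 0, "dz": 0.6, "fingers": 1},
  {"wx": 0, "wy": 0, "wz": 0, "dx": 0, "dy": 0, "dz": 0.6, "fingers": 1},
  {"wx": 0, "wy": 0, "wz": 0, "dx": 0, "dy": 0, "dz": 0.6, "fingers": 1},
  {"wx": 0, "wy": 0, "wz": 0, "dx": 0, "dy": 0, "dz": 0.6, "fingers": 1},
])

```text
clock: 29.05
eef_pos: [437.2, -32.8, 42.0]
eef_rot: [-3.14, 0.0, 1.517]
wrist_force: [-11.9, 0.1, 12.8]
finger_gap: 11.3
finger_force: 20.0
```

>>> servo_tool([
  {"wx": 0, "wy": 0, "wz": 0, "dx": 0, "dy": 0.014, "dz": -0.124, "fingers": 1},
  {"wx": 0, "wy": 0, "wz": 0, "dx": 0, "dy": 0.036, "dz": -0.246, "fingers": 1},
  {"wx": 0, "wy": 0, "wz": 0, "dx": 0, "dy": 0.065, "dz": -0.368, "fingers": 1},
  {"wx": 0, "wy": 0, "wz": 0, "dx": 0, "dy": 0.1, "dz": -0.487, "fingers": 1},
  {"wx": 0, "wy": 0, "wz": 0, "dx": 0, "dy": 0.143, "dz": -0.604, "fingers": 1},
  {"wx": 0, "wy": 0, "wz": 0, "dx": 0, "dy": 0.193, "dz": -0.718, "fingers": 1},
])

```text
clock: 29.65
eef_pos: [455.1, -33.8, 113.1]
eef_rot: [-3.136, 0.0, 1.517]
wrist_force: [-13.5, -1.9, 1.5]
finger_gap: 11.6
finger_force: 20.0
```

>>> servo_tool([
  {"wx": 0, "wy": 0, "wz": 0, "dx": 0, "dy": 0.055, "dz": -0.109, "fingers": 1},
  {"wx": 0, "wy": 0, "wz": 0, "dx": 0, "dy": 0.116, "dz": -0.215, "fingers": 1},
  {"wx": 0, "wy": 0, "wz": 0, "dx": 0, "dy": 0.183, "dz": -0.317, "fingers": 1},
  {"wx": 0, "wy": 0, "wz": 0, "dx": 0, "dy": 0.255, "dz": -0.415, "fingers": 1},
  {"wx": 0, "wy": 0, "wz": 0, "dx": 0, "dy": 0.333, "dz": -0.509, "fingers": 1},
  {"wx": 0, "wy": 0, "wz": 0, "dx": 0, "dy": 0.417, "dz": -0.598, "fingers": 1},
  {"wx": 0, "wy": 0, "wz": 0, "dx": 0, "dy": 0.505, "dz": -0.682, "fingers": 1},
  {"wx": 0, "wy": 0, "wz": 0, "dx": 0, "dy": 0.505, "dz": -0.682, "fingers": 1},
])

```text
clock: 30.45
eef_pos: [506.4, -36.8, 184.6]
eef_rot: [-3.139, 0.001, 1.517]
wrist_force: [-31.2, -0.1, 34.7]
finger_gap: 11.1
finger_force: 20.0
```

```bash
cat >> arc.py <<'E'
def where():
    p=read_state()['eef_pos'];d=p[:2]-v[:2];x=c*d[0]+s*d[1]
    print('cab x',round(x,1),'y',round(-s*d[0]+c*d[1],1),'th',round(np.arctan2(-x,p[2]+19-40)-.1836,3),'r',round(np.hypot(x,p[2]+19-40),1))
E
python3 - <<'E'
from arc import *
plan();where()
E
```

```text
at [506.4 -36.8 184.6] yaw 1.517 roll/pitch [-3.139e+00  1.000e-03] F [-31.2  -0.1  34.7] gap 11.1 t 30.4
cab x -143.8 y -30.5 th 0.537 r 217.8
```

>>> servo_tool([
  {"wx": 0, "wy": 0, "wz": 0, "dx": 0, "dy": -0.02, "dz": -0.025, "fingers": 1},
  {"wx": 0, "wy": 0, "wz": 0, "dx": 0, "dy": -0.03, "dz": -0.035, "fingers": 1},
  {"wx": 0, "wy": 0, "wz": 0, "dx": 0, "dy": -0.03, "dz": -0.035, "fingers": 1},
])

```text
clock: 30.75
eef_pos: [505.5, -36.7, 184.7]
eef_rot: [3.138, 0.0, 1.517]
wrist_force: [10.5, -2.5, -12.3]
finger_gap: 11.4
finger_force: 20.0
```

```bash
python3 - <<'E'
from arc import *
plan();where()
a=snap('scene','s11')
cv2.imwrite('pics/s11c.png',cv2.resize(a['image'][150:310,260:460,::-1],(750,600),interpolation=2))
E
```

```text
at [505.5 -36.7 184.7] yaw 1.517 roll/pitch [3.138 0.   ] F [ 10.5  -2.5 -12.3] gap 11.4 t 30.8
cab x -144.7 y -30.4 th 0.54 r 218.4
```

View pics/s11c.png

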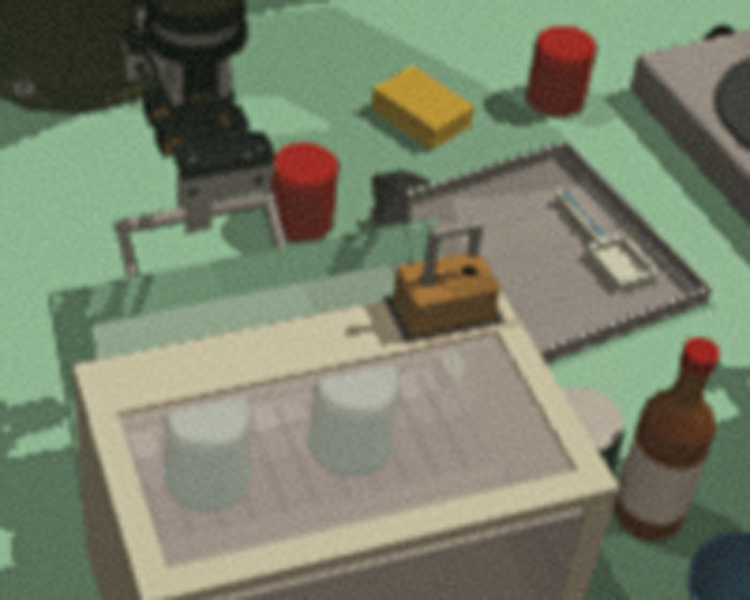

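>>> servo_tool([
  {"wx": 0, "wy": 0, "wz": 0, "dx": 0, "dy": 0.11, "dz": -0.076, "fingers": 1},
  {"wx": 0, "wy": 0, "wz": 0, "dx": 0, "dy": 0.217, "dz": -0.156, "fingers": 1},
  {"wx": 0, "wy": 0, "wz": 0, "dx": 0, "dy": 0.329, "dz": -0.229, "fingers": 1},
  {"wx": 0, "wy": 0, "wz": 0, "dx": 0, "dy": 0.445, "dz": -0.295, "fingers": 1},
  {"wx": 0, "wy": 0, "wz": 0, "dx": 0, "dy": 0.565, "dz": -0.353, "fingers": 1},
  {"wx": 0, "wy": 0, "wz": 0, "dx": 0, "dy": 0.688, "dz": -0.404, "fingers": 1},
  {"wx": 0, "wy": 0, "wz": 0, "dx": 0, "dy": 0.815, "dz": -0.446, "fingers": 1},
  {"wx": 0, "wy": 0, "wz": 0, "dx": 0, "dy": 0.9, "dz": -0.475, "fingers": 1},
  {"wx": 0, "wy": 0, "wz": 0, "dx": 0, "dy": 0.9, "dz": -0.475, "fingers": 1},
])

```text
clock: 31.7
eef_pos: [595.3, -41.7, 233.4]
eef_rot: [3.139, 0.001, 1.517]
wrist_force: [-0.5, -2.5, 6.9]
finger_gap: 11.3
finger_force: 20.0
```

```bash
python3 - <<'E'
from arc import *
plan();where()
E
```

```text
at [595.3 -41.7 233.4] yaw 1.517 roll/pitch [3.139e+00 1.000e-03] F [-0.5 -2.5  6.9] gap 11.3 t 31.7
cab x -54.8 y -30.5 th 0.069 r 219.4
```

>>> servo_tool([
  {"wx": 0, "wy": 0, "wz": 0, "dx": 0, "dy": 0.05, "dz": -0.01, "fingers": 1},
  {"wx": 0, "wy": 0, "wz": 0, "dx": 0, "dy": 0.1, "dz": -0.02, "fingers": 1},
  {"wx": 0, "wy": 0, "wz": 0, "dx": 0, "dy": 0.14, "dz": -0.028, "fingers": 1},
  {"wx": 0, "wy": 0, "wz": 0, "dx": 0, "dy": 0.16, "dz": -0.03, "fingers": 1},
  {"wx": 0, "wy": 0, "wz": 0, "dx": 0, "dy": 0.175, "dz": -0.03, "fingers": 1},
  {"wx": 0, "wy": 0, "wz": 0, "dx": 0, "dy": 0.175, "dz": -0.03, "fingers": 1},
  {"wx": 0, "wy": 0, "wz": 0, "dx": 0, "dy": 0.175, "dz": -0.03, "fingers": 1},
])

```text
clock: 32.4
eef_pos: [610.8, -42.6, 236.5]
eef_rot: [-3.14, 0.001, 1.517]
wrist_force: [-13.7, -2.4, 10.2]
finger_gap: 10.7
finger_force: 20.0
```

```bash
python3 - <<'E'
from arc import *
plan();where()
E
```

```text
at [610.8 -42.6 236.5] yaw 1.517 roll/pitch [-3.14e+00  1.00e-03] F [-13.7  -2.4  10.2] gap 10.7 t 32.4
cab x -39.2 y -30.5 th -0.004 r 219.1
```

>>> servo_tool([
  {"wx": 0, "wy": 0, "wz": 0, "dx": 0, "dy": 0.02, "dz": 0, "fingers": 1},
  {"wx": 0, "wy": 0, "wz": 0, "dx": 0, "dy": 0.03, "dz": 0, "fingers": 1},
  {"wx": 0, "wy": 0, "wz": 0, "dx": 0, "dy": 0.03, "dz": 0, "fingers": 1},
])

```text
clock: 32.7
eef_pos: [611.2, -42.6, 236.5]
eef_rot: [-3.133, 0.001, 1.517]
wrist_force: [-38.1, -0.9, 18.2]
finger_gap: 11.3
finger_force: 20.0
```

>>> servo_tool([
  {"wx": 0, "wy": 0, "wz": 0, "dx": 0, "dy": 0, "dz": 0, "fingers": 0.35},
  {"wx": 0, "wy": 0, "wz": 0, "dx": 0, "dy": 0, "dz": 0, "fingers": 0.35},
  {"wx": 0, "wy": 0, "wz": 0, "dx": 0, "dy": 0, "dz": 0, "fingers": 0.35},
  {"wx": 0, "wy": 0, "wz": 0, "dx": 0, "dy": 0, "dz": -0.4, "fingers": 0.35},
  {"wx": 0, "wy": 0, "wz": 0, "dx": 0, "dy": 0, "dz": -0.9, "fingers": 0.35},
  {"wx": 0, "wy": 0, "wz": 0, "dx": 0, "dy": 0, "dz": -0.9, "fingers": 0.35},
])

```text
clock: 33.3
eef_pos: [616.2, -42.4, 332.1]
eef_rot: [3.131, 0.001, 1.517]
wrist_force: [-0.1, -0.1, 1.1]
finger_gap: 30.7
finger_force: 0.0
```

```bash
python3 - <<'E'
from arc import *
b=snap('top','t12');a=snap('scene','s12')
p=[spot_in('shackle_top',i) for i in(a,b)];print([[(np.round(d['location'],1),round(d['conf'],2)) for d in q] for q in p])
print('model shackle',W(22,110),proj(a,[*W(22,110),301]),proj(b,[*W(22,110),301]))
X=W(-39,-30);print('model bar shut',proj(a,[*X,250]),proj(b,[*X,250]))
for q in(a,b):print([np.round(d['location'],1) for d in spot_in('flap_bar',q)])
A=cv2.resize(a['image'][180:280,280:420,::-1],(400,286),interpolation=2);B=cv2.resize(b['image'][90:190,270:410,::-1],(400,286),interpolation=2)
cv2.imwrite('pics/x12.png',cv2.resize(np.hstack([A,B]),None,fx=1,fy=1))
x,y=W(22,110);plan((x,y,360,1.517),(x,y,310,1.517))
E
```

```text
[[(array([378.8, 210.7]), 0.44)], []]
model shackle (np.float64(679.6388724945612), np.float64(94.35300795841454)) [381.53252944 209.11511592] [298.75321796 139.3571322 ]
model bar shut [322.41785152 217.51620385] [339.34197336 164.16165878]
[array([328.4, 233.6])]
[array([307. , 162.6])]
at [614.8 -42.3 323.5] yaw 1.517 roll/pitch [-3.139 -0.   ] F [-0.3 -0.9 -0.1] gap 30.4 t 33.6
  dx 0.7 dy 0.29 dz -0.18 wz -0  rows>=1.6
  dx 0.7 dy 0.284 dz -0.185 wz -0  rows>=1.6
 -> [680.  94. 360.] 1.517
  dx -0 dy 0 dz 0.5 wz -0  rows>=1.0
 -> [680.  94. 310.] 1.517
```

View pics/x12.png

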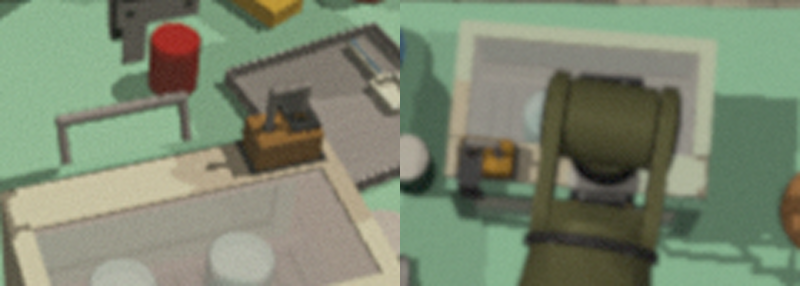

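>>> servo_tool([
  {"wx": 0, "wy": 0, "wz": 0, "dx": 0.7, "dy": 0.28, "dz": -0.18, "fingers": 1},
  {"wx": 0, "wy": 0, "wz": 0, "dx": 0.7, "dy": 0.28, "dz": -0.18, "fingers": 1},
], newtons=30)

```text
clock: 33.8
eef_pos: [647.2, 27.8, 342.6]
eef_rot: [-3.141, -0.0, 1.517]
wrist_force: [0.3, 0.0, 1.5]
finger_gap: 18.1
finger_force: 0.0
```

>>> servo_tool([
  {"wx": 0, "wy": 0, "wz": 0, "dx": 0.7, "dy": 0.3, "dz": -0.16, "fingers": 1},
  {"wx": 0, "wy": 0, "wz": 0, "dx": 0.7, "dy": 0.3, "dz": -0.16, "fingers": 1},
  {"wx": 0, "wy": 0, "wz": 0, "dx": 0.7, "dy": 0.3, "dz": -0.16, "fingers": 1},
  {"wx": 0, "wy": 0, "wz": 0, "dx": 0.7, "dy": 0.3, "dz": -0.16, "fingers": 1},
])

```text
clock: 34.2
eef_pos: [680.5, 94.5, 357.5]
eef_rot: [-3.14, 0.0, 1.518]
wrist_force: [-0.8, -0.1, 0.9]
finger_gap: 0.1
finger_force: 0.0
```

```bash
python3 - <<'E'
from arc import *
x,y=W(22,110);plan((x,y,312,1.517))
a=snap('scene')
cv2.imwrite('pics/s13c.png',cv2.resize(a['image'][150:250,320:445,::-1],(750,600),interpolation=2))
E
```

```text
at [680.5  94.5 357.5] yaw 1.518 roll/pitch [-3.14  0.  ] F [-0.8 -0.1  0.9] gap 0.1 t 34.2
  dx -0.002 dy -0.009 dz 0.455 wz 0  rows>=0.9
 -> [680.  94. 312.] 1.518
```

View pics/s13c.png

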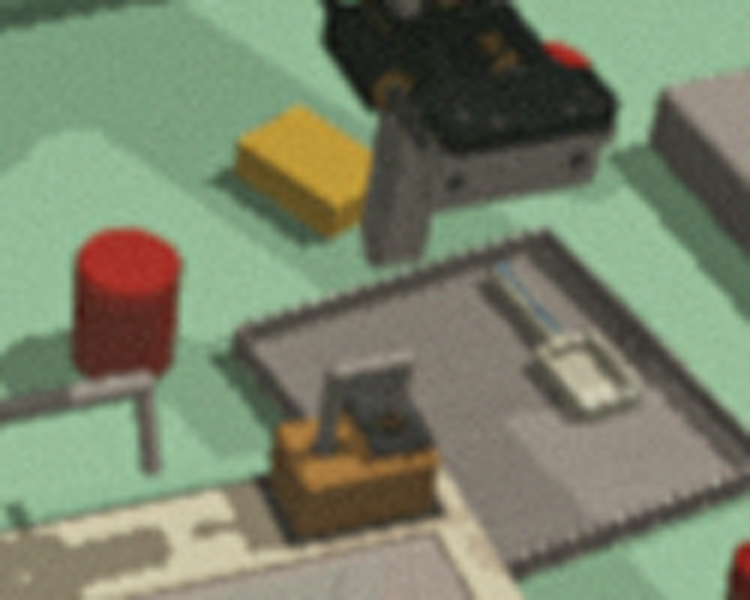

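>>> servo_tool([
  {"wx": 0, "wy": 0, "wz": 0, "dx": 0, "dy": 0, "dz": 0.3, "fingers": 1},
  {"wx": 0, "wy": 0, "wz": 0, "dx": 0, "dy": 0, "dz": 0.53, "fingers": 1},
  {"wx": 0, "wy": 0, "wz": 0, "dx": 0, "dy": 0, "dz": 0.6, "fingers": 1},
  {"wx": 0, "wy": 0, "wz": 0, "dx": 0, "dy": 0, "dz": 0.65, "fingers": 1},
  {"wx": 0, "wy": 0, "wz": 0, "dx": 0, "dy": 0, "dz": 0.65, "fingers": 1},
])

```text
clock: 34.75
eef_pos: [680.4, 93.5, 294.9]
eef_rot: [3.141, 0.0, 1.516]
wrist_force: [-1.5, -2.6, 3.3]
finger_gap: 0.7
finger_force: 1.6
```

>>> servo_tool([
  {"wx": 0, "wy": 0, "wz": 0, "dx": 0, "dy": 0, "dz": 0.04, "fingers": 1},
  {"wx": 0, "wy": 0, "wz": 0, "dx": 0, "dy": 0, "dz": 0.07, "fingers": 1},
  {"wx": 0, "wy": 0, "wz": 0, "dx": 0, "dy": 0, "dz": 0.1, "fingers": 1},
  {"wx": 0, "wy": 0, "wz": 0, "dx": 0, "dy": 0, "dz": 0.1, "fingers": 1},
])

```text
clock: 35.15
eef_pos: [680.8, 93.9, 289.0]
eef_rot: [3.135, -0.0, 1.517]
wrist_force: [-6.8, -3.1, 22.6]
finger_gap: 0.8
finger_force: 11.3
```

>>> servo_tool([
  {"wx": 0, "wy": 0, "wz": 0, "dx": 0, "dy": 0, "dz": -0.3, "fingers": 1},
  {"wx": 0, "wy": 0, "wz": 0, "dx": 0, "dy": 0, "dz": -0.9, "fingers": 1},
  {"wx": 0, "wy": 0, "wz": 0, "dx": 0, "dy": 0, "dz": -0.9, "fingers": 1},
  {"wx": 0, "wy": 0, "wz": 0, "dx": 0, "dy": 0, "dz": -0.9, "fingers": 1},
])

```text
clock: 35.55
eef_pos: [680.8, 94.4, 376.5]
eef_rot: [3.137, -0.001, 1.517]
wrist_force: [1.0, -0.0, 0.8]
finger_gap: 0.8
finger_force: 0.0
```

```bash
python3 - <<'E'
from arc import *
plan()
a=snap('scene');b=snap('top')
for p in(a,b):
  for th in(0,.05,.1):
    print(th,[proj(p,[*W(-213.6*np.sin(.1836+th),y),40+213.6*np.cos(.1836+th)]).round(1) for y in(24,-84)])
A=cv2.resize(a['image'][180:280,290:415,::-1],(750,600),interpolation=2)
cv2.imwrite('pics/s14.png',A)
E
```

```text
at [680.8  94.4 376.5] yaw 1.517 roll/pitch [ 3.137e+00 -1.000e-03] F [ 1.  -0.   0.8] gap 0.8 t 35.5
0 [array([341.3, 213.8]), array([303.1, 221.4])]
0.05 [array([340.1, 211.8]), array([302.1, 219.3])]
0.1 [array([338.8, 210. ]), array([301.1, 217.4])]
0 [array([323.4, 162.9]), array([355.3, 165.4])]
0.05 [array([323.2, 166.1]), array([355. , 168.6])]
0.1 [array([323. , 169.2]), array([354.7, 171.7])]
```

View pics/s14.png

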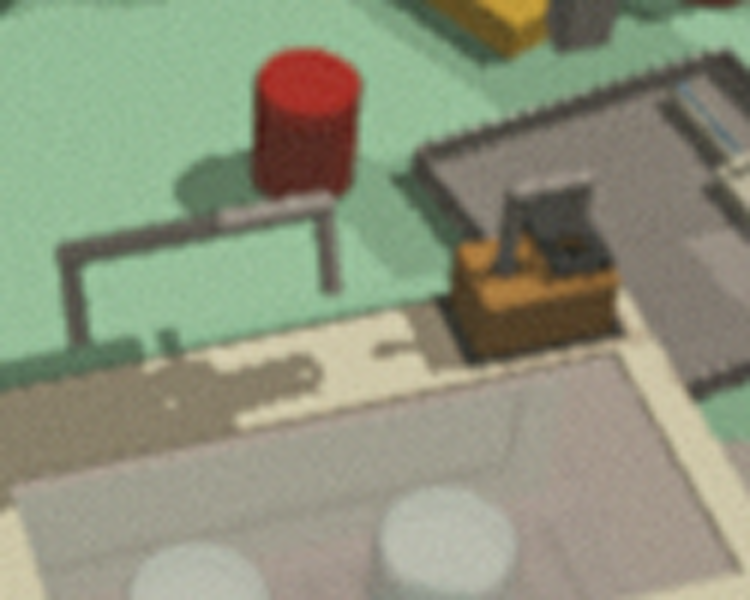

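```bash
python3 - <<'E'
from arc import *
a=snap('scene')
g=lambda x,y,z:((proj(a,[*W(x,y),z])-[290,180]+.4)*6).round(0)
for X in[(22,126,255),(22,126,251),(22,94,251),(22,126,297),(22,94,297),(22,110,301),(43,143,251),(43,77,251),(1,143,251),(1,77,251)]:print(X,g(*X))
A=cv2.resize(a['image'][198:232,356:402,::-1],(800,591),interpolation=2)
cv2.imwrite('pics/s15.png',A)
E
```

```text
(22, 126, 255) [572. 246.]
(22, 126, 251) [571. 252.]
(22, 94, 251) [505. 266.]
(22, 126, 297) [585. 177.]
(22, 94, 297) [516. 191.]
(22, 110, 301) [552. 177.]
(43, 143, 251) [626. 277.]
(43, 77, 251) [487. 306.]
(1, 143, 251) [587. 213.]
(1, 77, 251) [452. 241.]
```

View pics/s15.png

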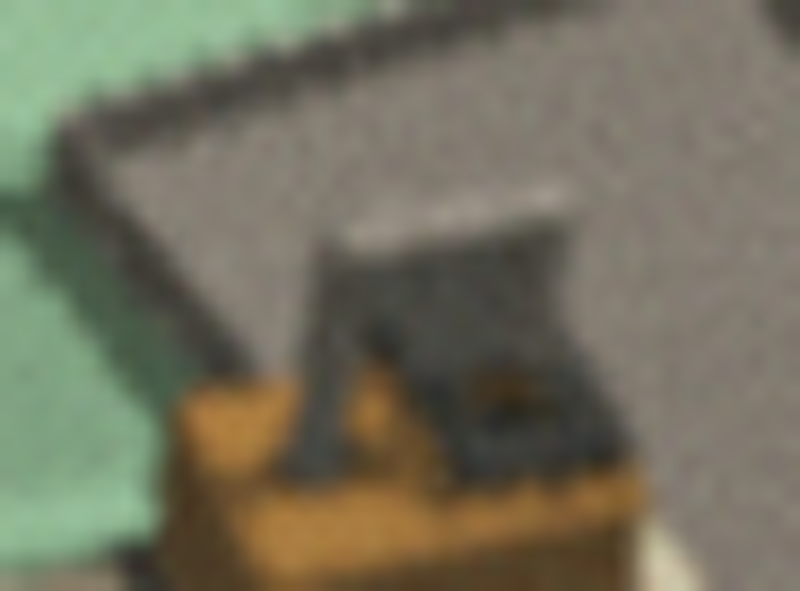

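```bash
python3 - <<'E'
from arc import *
x,y=W(-75,-30);plan((x,y,330,1.517),(x,y,238,1.517))
E
```

```text
at [680.4  94.4 372.2] yaw 1.517 roll/pitch [-3.139  0.   ] F [0.4 0.6 0.2] gap 0.1 t 35.7
  dx -0.7 dy -0.49 dz 0.21 wz -0  rows>=1.8
  dx -0.7 dy -0.489 dz 0.212 wz -0  rows>=1.8
 -> [575. -40. 330.] 1.517
  dx 0 dy -0 dz 0.92 wz -0  rows>=1.8
 -> [575. -40. 238.] 1.517
```

>>> servo_tool([
  {"wx": 0, "wy": 0, "wz": 0, "dx": -0.7, "dy": -0.49, "dz": 0, "fingers": 1},
  {"wx": 0, "wy": 0, "wz": 0, "dx": -0.7, "dy": -0.49, "dz": 0, "fingers": 1},
])

```text
clock: 35.9
eef_pos: [626.6, 26.1, 371.1]
eef_rot: [-3.138, 0.0, 1.517]
wrist_force: [0.3, -0.4, 0.9]
finger_gap: 0.6
finger_force: 0.0
```

>>> servo_tool([
  {"wx": 0, "wy": 0, "wz": 0, "dx": -0.7, "dy": -0.49, "dz": 0, "fingers": 1},
  {"wx": 0, "wy": 0, "wz": 0, "dx": -0.7, "dy": -0.49, "dz": 0.4, "fingers": 1},
  {"wx": 0, "wy": 0, "wz": 0, "dx": -0.7, "dy": -0.49, "dz": 0.4, "fingers": 1},
  {"wx": 0, "wy": 0, "wz": 0, "dx": -0.7, "dy": -0.49, "dz": 0.4, "fingers": 1},
])

```text
clock: 36.3
eef_pos: [574.6, -40.5, 333.1]
eef_rot: [-3.14, -0.0, 1.516]
wrist_force: [0.2, 0.4, 1.1]
finger_gap: 0.6
finger_force: 0.0
```

>>> servo_tool([
  {"wx": 0, "wy": 0, "wz": 0, "dx": 0, "dy": 0, "dz": 0.5, "fingers": 1},
  {"wx": 0, "wy": 0, "wz": 0, "dx": 0, "dy": 0, "dz": 0.93, "fingers": 1},
  {"wx": 0, "wy": 0, "wz": 0, "dx": 0, "dy": 0, "dz": 0.93, "fingers": 1},
  {"wx": 0, "wy": 0, "wz": 0, "dx": 0, "dy": 0, "dz": 0.93, "fingers": 1},
])

```text
clock: 36.7
eef_pos: [576.3, -39.6, 242.9]
eef_rot: [3.14, -0.0, 1.518]
wrist_force: [-0.4, -0.3, 2.0]
finger_gap: 0.5
finger_force: 0.0
```

>>> servo_tool([
  {"wx": 0, "wy": 0, "wz": 0, "dx": 0, "dy": 0.06, "dz": 0, "fingers": 1},
  {"wx": 0, "wy": 0, "wz": 0, "dx": 0, "dy": 0.12, "dz": 0, "fingers": 1},
  {"wx": 0, "wy": 0, "wz": 0, "dx": 0, "dy": 0.16, "dz": 0, "fingers": 1},
  {"wx": 0, "wy": 0, "wz": 0, "dx": 0, "dy": 0.18, "dz": 0, "fingers": 1},
  {"wx": 0, "wy": 0, "wz": 0, "dx": 0, "dy": 0.18, "dz": 0, "fingers": 1},
])

```text
clock: 37.2
eef_pos: [592.9, -41.2, 242.0]
eef_rot: [-3.141, -0.0, 1.517]
wrist_force: [-7.4, 0.6, 6.6]
finger_gap: 0.3
finger_force: 4.1
```

>>> servo_tool([
  {"wx": 0, "wy": 0, "wz": 0, "dx": 0, "dy": 0.02, "dz": 0, "fingers": 1},
  {"wx": 0, "wy": 0, "wz": 0, "dx": 0, "dy": 0.03, "dz": 0, "fingers": 1},
  {"wx": 0, "wy": 0, "wz": 0, "dx": 0, "dy": 0.03, "dz": 0, "fingers": 1},
  {"wx": 0, "wy": 0, "wz": 0, "dx": 0, "dy": 0.03, "dz": 0, "fingers": 1},
])

```text
clock: 37.6
eef_pos: [593.6, -41.2, 242.0]
eef_rot: [-3.135, 0.0, 1.517]
wrist_force: [-26.6, 2.8, 14.2]
finger_gap: 0.9
finger_force: 15.2
```

>>> servo_tool([
  {"wx": 0, "wy": 0, "wz": 0, "dx": 0, "dy": 0.015, "dz": 0, "fingers": 1},
  {"wx": 0, "wy": 0, "wz": 0, "dx": 0, "dy": 0.015, "dz": 0, "fingers": 1},
  {"wx": 0, "wy": 0, "wz": 0, "dx": 0, "dy": 0.015, "dz": 0, "fingers": 1},
])

```text
clock: 37.9
eef_pos: [594.0, -41.2, 242.1]
eef_rot: [-3.132, -0.0, 1.517]
wrist_force: [-39.7, 1.9, 18.1]
finger_gap: 0.6
finger_force: 21.1
```

>>> servo_tool([
  {"wx": 0, "wy": 0, "wz": 0, "dx": 0, "dy": -0.1, "dz": 0, "fingers": 1},
  {"wx": 0, "wy": 0, "wz": 0, "dx": 0, "dy": -0.25, "dz": 0, "fingers": 1},
  {"wx": 0, "wy": 0, "wz": 0, "dx": 0, "dy": -0.25, "dz": -0.5, "fingers": 1},
  {"wx": 0, "wy": 0, "wz": 0, "dx": 0, "dy": -0.25, "dz": -1, "fingers": 1},
  {"wx": 0, "wy": 0, "wz": 0, "dx": 0, "dy": -0.25, "dz": -1, "fingers": 1},
])

```text
clock: 38.4
eef_pos: [573.7, -40.2, 348.5]
eef_rot: [3.131, 0.001, 1.517]
wrist_force: [0.5, 0.3, -1.0]
finger_gap: 0.4
finger_force: 0.0
```

```bash
python3 - <<'E'
from arc import *
x,y=W(22,110);plan((x,y,360,1.517),(x,y,312,1.517))
a=snap('scene')
A=cv2.resize(a['image'][198:232,356:402,::-1],(800,591),interpolation=2)
cv2.imwrite('pics/s16.png',A)
# compare slot position with s15: centroid of brownish pixels in the strap
for f in('pics/s15.png','pics/s16.png'):
    I=cv2.imread(f)[330:460,440:580].astype(int);m=(I[:,:,2]-I[:,:,0]>25);ys,xs=np.nonzero(m);print(f,m.sum(),xs.mean()+440,ys.mean()+330)
E
```

```text
at [573.7 -40.2 348.5] yaw 1.517 roll/pitch [3.131e+00 1.000e-03] F [ 0.5  0.3 -1. ] gap 0.4 t 38.4
  dx 0.7 dy 0.49 dz -0.06 wz -0  rows>=1.7
  dx 0.701 dy 0.495 dz -0.055 wz -0  rows>=1.7
 -> [680.  94. 360.] 1.517
  dx 0 dy -0 dz 0.48 wz -0  rows>=1.0
 -> [680.  94. 312.] 1.517
pics/s15.png 945 501.44550264550264 392.81058201058204
pics/s16.png 481 511.5571725571726 388.5821205821206
```

>>> servo_tool([
  {"wx": 0, "wy": 0, "wz": 0, "dx": 0.7, "dy": 0.49, "dz": -0.06, "fingers": 1},
  {"wx": 0, "wy": 0, "wz": 0, "dx": 0.7, "dy": 0.49, "dz": -0.06, "fingers": 1},
])

```text
clock: 38.65
eef_pos: [626.0, 28.3, 346.2]
eef_rot: [-3.14, -0.0, 1.516]
wrist_force: [0.6, -0.8, 0.5]
finger_gap: 0.3
finger_force: 0.0
```

>>> servo_tool([
  {"wx": 0, "wy": 0, "wz": 0, "dx": 0.7, "dy": 0.49, "dz": -0.06, "fingers": 1},
  {"wx": 0, "wy": 0, "wz": 0, "dx": 0.7, "dy": 0.49, "dz": -0.06, "fingers": 1},
  {"wx": 0, "wy": 0, "wz": 0, "dx": 0.7, "dy": 0.49, "dz": -0.06, "fingers": 1},
  {"wx": 0, "wy": 0, "wz": 0, "dx": 0.7, "dy": 0.49, "dz": 0.2, "fingers": 1},
  {"wx": 0, "wy": 0, "wz": 0, "dx": 0.7, "dy": 0.49, "dz": 0.4, "fingers": 1},
  {"wx": 0, "wy": 0, "wz": 0, "dx": 0.7, "dy": 0.49, "dz": 0.4, "fingers": 1},
  {"wx": 0, "wy": 0, "wz": 0, "dx": 0.7, "dy": 0.49, "dz": 0.4, "fingers": 1},
])

```text
clock: 39.35
eef_pos: [677.8, 94.0, 307.4]
eef_rot: [-3.141, 0.0, 1.516]
wrist_force: [-0.0, -0.2, 1.0]
finger_gap: 0.4
finger_force: 0.0
```

>>> servo_tool([
  {"wx": 0, "wy": 0, "wz": 0, "dx": 0, "dy": 0, "dz": 0.1, "fingers": 1},
  {"wx": 0, "wy": 0, "wz": 0, "dx": 0, "dy": 0, "dz": 0.14, "fingers": 1},
  {"wx": 0, "wy": 0, "wz": 0, "dx": 0, "dy": 0, "dz": 0.18, "fingers": 1},
  {"wx": 0, "wy": 0, "wz": 0, "dx": 0, "dy": 0, "dz": 0.18, "fingers": 1},
  {"wx": 0, "wy": 0, "wz": 0, "dx": 0, "dy": 0, "dz": 0.18, "fingers": 1},
])

```text
clock: 39.85
eef_pos: [678.4, 94.2, 290.7]
eef_rot: [3.138, -0.0, 1.517]
wrist_force: [0.9, -1.0, 9.0]
finger_gap: 0.3
finger_force: 4.3
```

>>> servo_tool([
  {"wx": 0, "wy": 0, "wz": 0, "dx": 0, "dy": 0, "dz": 0.04, "fingers": 1},
  {"wx": 0, "wy": 0, "wz": 0, "dx": 0, "dy": 0, "dz": 0.04, "fingers": 1},
  {"wx": 0, "wy": 0, "wz": 0, "dx": 0, "dy": 0, "dz": 0.04, "fingers": 1},
  {"wx": 0, "wy": 0, "wz": 0, "dx": 0, "dy": 0, "dz": 0.04, "fingers": 1},
])

```text
clock: 40.25
eef_pos: [678.5, 94.3, 288.5]
eef_rot: [3.136, -0.001, 1.517]
wrist_force: [-0.8, -2.0, 17.4]
finger_gap: 0.6
finger_force: 8.9
```

```bash
python3 - <<'E'
from arc import *
plan();where()
a=snap('scene','s17')
A=cv2.resize(a['image'][190:240,350:415,::-1],(780,600),interpolation=2)
cv2.imwrite('pics/s17.png',A)
E
```

```text
at [678.5  94.3 288.5] yaw 1.517 roll/pitch [ 3.136e+00 -1.000e-03] F [-0.8 -2.  17.4] gap 0.6 t 40.2
cab x 20.9 y 109.9 th -0.261 r 268.3
```

>>> servo_tool([
  {"wx": 0, "wy": 0, "wz": 0, "dx": 0, "dy": 0, "dz": 0.02, "fingers": 1},
  {"wx": 0, "wy": 0, "wz": 0, "dx": 0, "dy": 0, "dz": 0.03, "fingers": 1},
  {"wx": 0, "wy": 0, "wz": 0, "dx": 0, "dy": 0, "dz": 0.03, "fingers": 1},
])

```text
clock: 40.6
eef_pos: [678.3, 94.5, 282.8]
eef_rot: [3.139, -0.0, 1.517]
wrist_force: [4.0, 0.1, 4.7]
finger_gap: 0.4
finger_force: 2.5
```

```bash
python3 - <<'E'
from arc import *
plan()
print(np.round(read_state()['moment'],2))
a=snap('scene');b=snap('top')
for q in('shackle','flap_bar','flap'):
  for p in(a,b):
    for d in trace(q,p)[:1]:
        ys,xs=np.nonzero(d['pixels']);print(q,round(d['conf'],2),d['pixels'].sum(),xs.min(),xs.max(),ys.min(),ys.max())
        if q=='flap_bar' and p is a:
            for X in range(305,342,4):
                col=ys[xs==X]; 
                if len(col):print(X,col.min(),col.max())
for th in(0,.02):
  for y in(24,-84):print(th,y,proj(a,[*W(-213.6*np.sin(.1836+th),y),40+213.6*np.cos(.1836+th)]))
E
```

```text
at [678.3  94.5 282.8] yaw 1.517 roll/pitch [ 3.139 -0.   ] F [4.  0.1 4.7] gap 0.4 t 40.6
[ 0.12 -0.77 -0.02]
shackle 0.43 46 374 387 215 221
flap_bar 0.68 783 280 391 212 245
305 219 241
309 219 240
313 218 240
317 217 239
321 216 238
325 215 237
329 215 236
333 214 235
337 213 234
341 213 233
flap_bar 0.62 794 316 376 155 171
flap 0.72 688 279 391 213 247
flap 0.8 815 316 377 155 172
0 24 [341.33631526 213.75982477]
0 -84 [303.08315599 221.35157141]
0.02 24 [340.81999607 212.9506987 ]
0.02 -84 [302.67774667 220.5004017 ]
```

>>> servo_tool([
  {"wx": 0, "wy": 0, "wz": 0, "dx": 0, "dy": 0, "dz": 0.02, "fingers": 1},
  {"wx": 0, "wy": 0, "wz": 0, "dx": 0, "dy": 0, "dz": 0.04, "fingers": 1},
  {"wx": 0, "wy": 0, "wz": 0, "dx": 0, "dy": 0, "dz": 0.05, "fingers": 1},
  {"wx": 0, "wy": 0, "wz": 0, "dx": 0, "dy": 0, "dz": 0.05, "fingers": 1},
])

```text
clock: 41.4
eef_pos: [678.3, 94.5, 278.1]
eef_rot: [3.139, -0.0, 1.517]
wrist_force: [3.6, 0.4, 9.2]
finger_gap: 0.5
finger_force: 4.8
```

>>> servo_tool([
  {"wx": 0, "wy": 0, "wz": 0, "dx": 0, "dy": 0, "dz": 0.02, "fingers": 1},
  {"wx": 0, "wy": 0, "wz": 0, "dx": 0, "dy": 0, "dz": 0.03, "fingers": 1},
  {"wx": 0, "wy": 0, "wz": 0, "dx": 0, "dy": 0, "dz": 0.03, "fingers": 1},
])

```text
clock: 41.7
eef_pos: [678.5, 94.5, 277.8]
eef_rot: [3.136, -0.001, 1.517]
wrist_force: [-0.7, -0.4, 23.4]
finger_gap: 0.4
finger_force: 11.8
```

>>> servo_tool([
  {"wx": 0, "wy": 0, "wz": 0, "dx": 0, "dy": 0, "dz": -0.2, "fingers": 1},
  {"wx": 0, "wy": 0, "wz": 0, "dx": 0, "dy": 0, "dz": -0.6, "fingers": 1},
  {"wx": 0, "wy": 0, "wz": 0, "dx": 0, "dy": 0, "dz": -1, "fingers": 1},
  {"wx": 0, "wy": 0, "wz": 0, "dx": 0, "dy": 0, "dz": -1, "fingers": 1},
])

```text
clock: 42.1
eef_pos: [678.1, 94.4, 379.4]
eef_rot: [3.135, -0.001, 1.517]
wrist_force: [-0.3, 1.2, 0.1]
finger_gap: 0.3
finger_force: 0.0
```

>>> servo_tool([
  {"wx": 0, "wy": 0, "wz": 0, "dx": -0.6, "dy": -0.8, "dz": -0.2, "fingers": 1},
  {"wx": 0, "wy": 0, "wz": 0, "dx": -0.6, "dy": -0.8, "dz": -0.2, "fingers": 1},
  {"wx": 0, "wy": 0, "wz": 0, "dx": -0.6, "dy": -0.8, "dz": -0.2, "fingers": 1},
])

```text
clock: 42.4
eef_pos: [591.5, 36.7, 395.0]
eef_rot: [-3.141, 0.001, 1.515]
wrist_force: [0.1, 0.4, 0.1]
finger_gap: 0.6
finger_force: 0.0
```

>>> servo_tool([
  {"wx": 0, "wy": 0, "wz": 0, "dx": -0.6, "dy": -0.9, "dz": 0, "fingers": 1},
  {"wx": 0, "wy": 0, "wz": 0, "dx": -0.6, "dy": -0.9, "dz": 0, "fingers": 1},
  {"wx": 0, "wy": 0, "wz": 0, "dx": -0.6, "dy": -0.9, "dz": 0, "fingers": 1},
  {"wx": 0, "wy": 0, "wz": 0, "dx": -0.6, "dy": -0.9, "dz": 0, "fingers": 1},
])

```text
clock: 42.8
eef_pos: [501.3, -16.6, 394.1]
eef_rot: [3.141, -0.0, 1.516]
wrist_force: [0.4, -0.1, -0.1]
finger_gap: 0.7
finger_force: 0.0
```

```bash
python3 - <<'E'
from arc import *
plan()
a=snap('scene','s18');b=snap('top','t18')
for q in('shackle','spoon','glass_a'):
  for n,p in(('s',a),('t',b)):
    for d in trace(q,p)[:5]:
        ys,xs=np.nonzero(d['pixels']);print(q,n,round(d['conf'],2),np.round(d['location'],1),d['pixels'].sum(),xs.min(),xs.max(),ys.min(),ys.max(), cyl(p,d,(99,175)).round() if q=='glass_a' else '')
print('crossbar rows: raised',proj(a,[*W(22,110),301]).round(1),'latched',proj(a,[*W(22,110),282]).round(1))
I=lambda f:cv2.imread(f'pics/{f}.png')[202:226,366:394].astype(int).sum(2)
o,n=I('s12'),cv2.cvtColor(a['image'],cv2.COLOR_RGB2BGR)[202:226,366:394].astype(int).sum(2)
print('before\n',o[::2,::2],'\nafter\n',n[::2,::2])
print('glass model',[proj(p,[*W(102,y),137]).round() for p in(a,b) for y in(-70,45)])
E
```

```text
at [501.3 -16.6 394.1] yaw 1.516 roll/pitch [ 3.141 -0.   ] F [ 0.4 -0.1 -0.1] gap 0.7 t 42.8
spoon s 0.75 [416.9 211.5] 222 402 426 194 219 
spoon t 0.77 [228.4 214. ] 221 224 234 203 234 
glass_a s 0.85 [338.7 201.5] 401 332 349 188 213 [451.  82.]
glass_a s 0.78 [411.  167.6] 363 400 418 157 180 [371. 377.]
glass_a t 0.59 [286.2 237.5] 176 283 296 235 250 [348. 127.]
glass_a t 0.59 [203.2 264.5] 279 194 213 256 271 [264. 427.]
crossbar rows: raised [381.5 209.1] latched [380.7 214.4]
before
 [[338 237 225 209 239 283 312 343 368 367 352 341 345 350]
 [213 237 292 305 359 367 365 366 353 352 355 358 347 355]
 [310 353 357 353 359 365 359 363 364 352 359 366 358 353]
 [368 366 366 358 355 352 356 341 346 348 351 363 354 357]
 [381 357 360 364 333 359 375 344 386 337 313 303 361 362]
 [332 374 371 376 243 293 285 232 217 183 204 271 360 354]
 [229 369 357 357 217 188 186 176 178 188 200 338 390 369]
 [192 251 353 368 204 195 185 176 174 178 209 314 426 424]
 [205 176 275 349 200 214 150 202 180 178 203 204 391 423]
 [221 234 258 319 198 243 204 143 127 146 150 161 254 405]
 [193 294 
[... 405 characters left out ...]
6 408]
 [324 358 350 362 244 150 170 172 187 183 335 345 358 409]
 [243 356 349 360 196 187 274 302 354 383 415 361 354 362]
 [187 245 343 358 305 386 389 334 306 245 226 291 355 341]
 [207 170 270 334 201 219 177 177 179 178 214 207 323 336]
 [228 226 242 272 189 213 164 139 159 180 194 173 229 346]
 [200 284 281 237 202 230 192 159 132 181 187 162 181 313]
 [155 245 235 179 189 163 198 189 157 187 178 161 158 271]]
glass model [array([323., 288.]), array([364., 278.]), array([352., 134.]), array([321., 132.])]h.py:43: RuntimeWarning: The iteration is not making good progress, as measured by the 
 improvement from the last ten iterations.
  return fsolve(lambda v:c(v)-m,onplane(p,m,40)[:2])
```

```bash
python3 - <<'E'
from arc import *
a=snap('scene');b=snap('top')
for p in(a,b):
  for q in('spoon','tray'):
    d=trace(q,p)[0];ys,xs=np.nonzero(d['pixels']);P=np.array([onplane(p,u,10 if q=='spoon' else 22)[:2] for u in zip(xs,ys)],np.float32);print(q,cv2.boxPoints(cv2.minAreaRect(P)).round().tolist())
E
```

```text
spoon [[361.0, -156.0], [847.0, -190.0], [877.0, 240.0], [391.0, 274.0]]
tray [[347.0, 416.0], [374.0, 177.0], [617.0, 205.0], [590.0, 443.0]]
spoon [[370.0, 395.0], [373.0, 356.0], [498.0, 363.0], [496.0, 403.0]]
tray [[342.0, 420.0], [369.0, 189.0], [601.0, 216.0], [573.0, 447.0]]
```

```bash
python3 -c "
from cell import *
print(sign_off())"
```

```text
the job is handed in; nothing more can be done
None
```

The job is handed in: both glasses stand mouth down in the shut cabinet, the lock's shackle is latched down, and the spoon lies in the tray (I found no scoop). I went over the 14-picture limit by viewing 16.

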